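# Stand a casting flask before the code reader and fit its filling collar

## Task

Get the empty casting flask ready for investing: stand it upright in the middle of the code reader's round rubber pad with its code plate squarely facing the reader's window, then fit the filling collar on top of it, seated fully home with its lug down in the notch of the flask's rim. The collar was left standing on the pad, so set it aside first; tip neither part over, and leave the other things on the bench where they are.

Things in the scene. Friction and masses are not known exactly. Their poses are not given: they have to be found in the camera images.
- reader: Code reader fixed to the bench: aluminium foot plate 205 x 110 x 6 mm with a round black rubber pad (84 mm across) and a grey reader block (52 x 68 mm, 92 mm high). Origin: on the bench under the pad's middle. +x points from the pad to the block; foot plate x = -55 to +150 mm, y = +-55 mm; the block spans x = 85 to 139 mm, y = +-35 mm; its front face looks to -x.
- pad (a point): Middle of the top face of the rubber pad, 10 mm above the bench. (The bench's right edge curves in to about y = -0.24 m, so set nothing down beyond y = -0.20 m.)
- window (a point): Middle of the reader's dark window, 83 mm from the pad's middle along the reader's +x, 52 mm above the bench.
- flask: Empty casting flask, upright: stainless tube 60 mm outside, 52 mm bore, on a black rubber base 67 mm across and 18 mm high; 92 mm tall in all, about 0.4 kg; a green wax tree inside reaches up to 73 mm. Origin: centre of its underside; z up its axis; +x points to the code plate and to the rim notch above it. The plain sides at +-y are the ones to grip.
- code_plate (a point): Middle of the face of the flask's code plate, 33.5 mm along the flask's +x, 46 mm above its underside. The plate is a flat aluminium tag engraved with dots, 26 mm wide, 34 mm high (29 to 63 mm above the underside), 3.5 mm proud of the tube.
- notch (a point): Bottom of the notch in the flask's rim, at the flask's +x, 28 mm from its axis and 82 mm above its underside, right above the plate. The notch is 14 mm wide, 10 mm deep, open at the top and right through the 4 mm wall; the rim is 92 mm above the underside.
- collar: Filling collar: aluminium tube 60 mm outside, 53 mm bore, 56 mm tall (lip 58), about 0.16 kg, standing on its spigot (10 mm long, 48 mm across, tapered to 41 mm at its foot; 2 mm play all round in the bore). Origin: centre of the spigot's underside; z up its axis; +x points to the lug. Home on the flask its origin is 82 mm above the flask's, +x the same way; with the lug riding on the rim, 90 mm.
- lug (a point): Middle of the lower end of the collar's lug, 28 mm along the collar's +x, 2 mm above its underside. The lug is 10.5 mm wide, 3.6 mm thick, in line with the tube's wall, and hangs 8 mm down from the shoulder, which is 10 mm above the underside.
- lip (a point): Outer edge of the collar's pouring lip, opposite the lug: 40 mm from the axis along the collar's -x, 57 mm above its underside. The lip is 34 mm wide and slopes out from the tube, from 44 mm up. The plain sides of the collar at +-y are the ones to grip.
- set_flask: Another flask, already filled to the brim with white plaster: plain steel cylinder 60 mm across, 102 mm tall, no plate, notch or rubber base. Not to be used. Origin: centre of its underside.
- jar: Clear jar with a dark brown lid, 64 mm across, 99 mm tall. Not to be used. Origin: centre of its underside.
- cup: Spun aluminium cup upside down, 57 mm across, 48 mm tall. Not to be used. Origin: centre of its underside.
- mallet: Small wooden mallet lying flat, 167 mm long along its y axis, head (64 mm wide, 33 mm high) at its +y end, handle 16 mm wide and 24 mm high. Not to be used. Origin: under its middle.
- pliers: Flat-nose pliers lying flat, 43 x 129 x 10 mm (x, y, z). Not to be used. Origin: under the middle.

How it is judged:
By the outcome, as a careful person would: the job done as asked, in the order asked, and still so for the second after the job is handed in, with the robot touching nothing.
It also fails if it takes over 72 s, if anything falls off the work surface, if the arm or the gripper's body presses on something with over 40 N, if the wrist force passes 120 N, or if a joint passes its speed limit or range.

## Robot

A 6-joint arm with a two-finger parallel gripper is mounted at the origin on the work surface; the furniture and walls round the work are solid. World frame = base frame: x ahead of the robot, y to its left, z up, the work surface at z = 0. Lengths are in mm, angles in rad, forces in N, time in s.
With the tool pointing down it reaches from about 300 to 775 mm from the base axis. Payload 14.6 kg.
Tool frame: the origin (TCP) lies between the finger pads; the fingertips stand 8 mm ahead of it and the grasp point (between the pads) lies 11 mm behind it; z points along the fingers, y is the direction in which the jaws open and shut (so a half turn about z gives the same grasp; the last joint's range is limited). The gripper opens to 94 mm and grips with 3 to 60 N. Pads are 16 mm wide; open, the fingers measure 119 mm over their backs; the gripper's body (75 mm by 177 mm) begins 78 mm behind the grasp point.
Start: joints at [-0.067, 0.3, 1.521, -0, 1.321, -0.067], TCP at [549.99, -0.002, 213.446] pointing down, gripper open.
Joint ranges: [-3.03, 3.03], [-0.79, 2.21], [0.23, 2.52], [-1.04, 4.18], [0, 3.07], [-2.55, 2.55]. Speed limits (rad/s): [2.22, 2.22, 2.57, 3.14, 3.14, 3.14].

## Interface

Orientations are given as [roll, pitch, yaw] about the fixed x, y, z axes, in that order (R = Rz(yaw) Ry(pitch) Rx(roll)).
In Python, from cell import manip, cams, models gives the robot as it stands. The module is installed in compiled form; this text tells all that it offers.
- The arm moves only by the shell command python3 -m pendant 'ROWS' [OPENING] [FORCE]. ROWS is JSON, a list that holds one entry, the list of rows, each a list of 4 numbers: the shift along the tool's x, y, z in cm, then the turn about the tool's z in rad. In form: [[[x, y, z, roll], ...]]. A call has 1 to 5 rows; each row is the pose to reach, as a shift and turn from the pose commanded when the call began, along the tool's axes at that moment; what a row does not reach only later rows make up. A row lasts 1/10 s, in which the tool goes at most 50 mm and 8.59 degrees, less where a joint would pass 70% of its speed; a pose out of reach is approached as far as the arm can. A call with a gripper value outside its range is refused whole. OPENING is the opening, from -1 (shut) to 1 (fully open), so that 0 is half open, set as the call begins (- or left out, the last holds). The fingers move at their own pace and stop on an object; FORCE is the grip in N (left out, the last holds). Time passes only in rows, so rows that repeat a pose let the fingers close. It gives the time, the measured TCP pose, the force and the opening at its end, in the units of the state.
- manip.read_state(): the state, without advancing time (a new reading comes with each control period).
- cams.camera(name): name is "scene" or "side" or "wrist"; returns a dict with "frame" (400x640x3 uint8, red, green, blue), "K" (3x3 intrinsics, pixels), "pose" (4x4, takes a point from camera to world coordinates). Camera axes: x right, y down, z forward; pixel columns grow to the right and rows downward; lengths in mm; the calibration is good to about 2 mm. A picture is of the moment at which its call begins. There is no depth.
- manip.sign_off(): hands the job in, once; it reports no verdict.
Trained networks look in the newest picture that a camera, given by its name, has taken for a name from the list of things; names that differ only in an ending like _2 or _b are one class to them, and where a whole thing is asked for, a point or a joint stands for the part that bears it (a point fixed in the world has none). Each returns a list of dicts, best first, with "score" (0 to 1); they miss things now and then, are a little off and sometimes report something else, mostly with a low value. They report only what shows in the picture. A call takes as long as a camera call.
- models.regions_of(camera, name): "pixels" (400x640 bool, what is visible of it) and "point" ([column, row] in pixels, amid what is visible of it).
The state is a dict: "clock": time; "joints": joint angles; "qd": joint speeds; "effort": joint torques, N m; "eef_pos": TCP position; "eef_rot": TCP orientation; "wrist_force": force on the tool from outside, world axes, zero at the start; "moment": the same for the moment, N m; "finger_gap": finger opening in mm.
Only numpy, scipy, OpenCV 4.12 (cv2) and the standard library are available. Lean on these libraries where they do the work, as an engineer would, in place of code of your own. Each camera call takes 0.05 s, during which the arm holds its last target.

## Working session

There is one attempt and no reset: what is moved stays moved. The work goes in short steps, Python scripts to look and compute and a shell command to move; the robot and the scene stay as the last step left them, time stands still between calls to the robot, and variables do not carry over. Pictures are saved under pics/ and viewed, and the job is handed in when it is done.

```bash
ls -la; mkdir -p pics
python3 - <<'E'
from cell import manip, cams, models
import cv2
print(manip.read_state())
for n in ["scene","side","wrist"]:
    c=cams.camera(n)
    cv2.imwrite(f"pics/a_{n}.png",c["frame"][:,:,::-1])
    print(n,c["K"].tolist(),c["pose"].round(3).tolist())
E
```

```text
total 12
drwxr-xr-x  3 agent agent 4096 Dec  7 02:23 .
drwxr-xr-x 23 root  root  4096 Dec  7 02:23 ..
drwxr-xr-x  2 agent agent 4096 Dec  7 02:23 pics
{'clock': 0.0, 'joints': array([-6.66057719e-02,  3.00482092e-01,  1.52161253e+00, -7.16023333e-06,
        1.32068048e+00, -6.66267234e-02]), 'qd': array([-1.43420338e-03,  7.50320282e-05,  1.13144723e-03,  1.48251893e-03,
       -1.16394236e-03,  1.15150640e-04]), 'effort': array([-1.53750298e-03, -5.31805658e+01, -3.52735734e+01,  7.07558286e-02,
        2.43994006e-02, -4.79655944e-05]), 'eef_pos': array([5.49738012e+02, 9.54175524e-03, 2.12866991e+02]), 'eef_rot': array([-3.14041237e+00, -7.18040558e-05,  1.57081901e+00]), 'wrist_force': array([0.49756493, 0.05945307, 0.22340924]), 'moment': array([ 0.00884136,  0.06125867, -0.02223121]), 'finger_gap': 94.27414300233774}
scene [[426.7201052386728, 0.0, 327.2061984411078], [0.0, 426.7201052386728, 204.31175137274755], [0.0, 0.0, 1.0]] [[0.89, -0.272, 0.366, 216.958], [-0.455, -0.487, 0.746, -698.96], [-0.025, -0.83, -0.557, 626.775], [0.0, 0.0, 0.0, 1.0]]
side [[378.06676701535287, 0.0, 320.18849976998973], [0.0, 378.06676701535287, 201.39176148151947], [0.0, 0.0, 1.0]] [[1.0, 0.015, 0.009, 597.764], [0.002, -0.607, 0.795, -639.358], [0.018, -0.795, -0.607, 588.413], [0.0, 0.0, 0.0, 1.0]]
wrist [[307.60946669382196, 0.0, 323.12820854714937], [0.0, 307.60946669382196, 201.0851952289284], [0.0, 0.0, 1.0]] [[1.0, 0.0, -0.001, 549.15], [-0.0, -0.968, -0.252, 73.111], [-0.001, 0.252, -0.968, 383.852], [0.0, 0.0, 0.0, 1.0]]
```

View pics/a_scene.png

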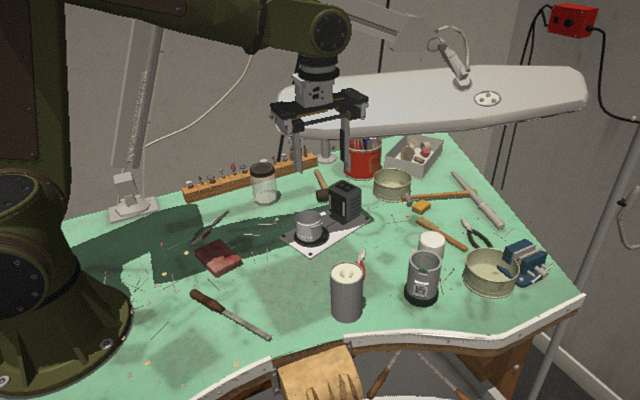

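View pics/a_side.png

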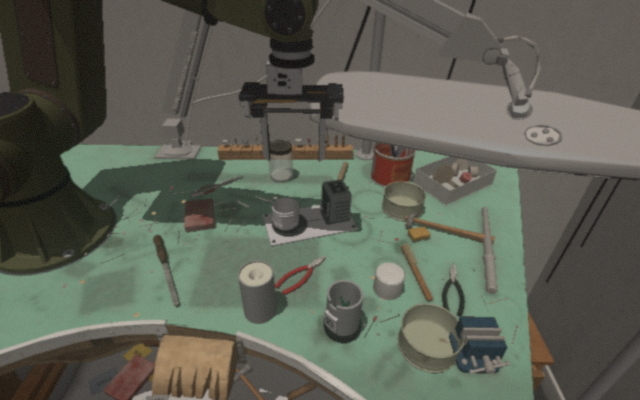

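View pics/a_wrist.png

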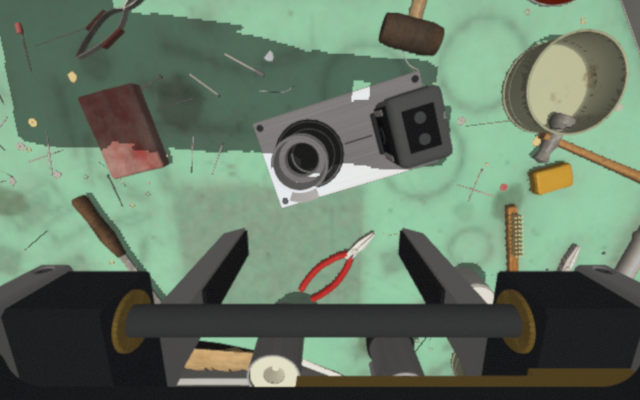

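```bash
cat > h.py <<'E'
import numpy as np, cv2
from cell import manip, cams, models
def proj(c,P):
    P=np.atleast_2d(P).astype(float); T=np.linalg.inv(c["pose"]); q=P@T[:3,:3].T+T[:3,3]
    u=q@c["K"].T; return u[:,:2]/u[:,2:]
def ray(c,uv):
    d=np.linalg.inv(c["K"])@np.array([uv[0],uv[1],1.0]); d=c["pose"][:3,:3]@d
    return c["pose"][:3,3].copy(), d/np.linalg.norm(d)
def onz(c,uv,z):
    o,d=ray(c,uv); return o+d*(z-o[2])/d[2]
def tri(obs):
    A=np.zeros((3,3));b=np.zeros(3);R=[]
    for c,uv in obs:
        o,d=ray(c,uv); M=np.eye(3)-np.outer(d,d); A+=M;b+=M@o;R.append((o,M))
    x=np.linalg.solve(A,b); return x,[np.linalg.norm(M@(x-o)) for o,M in R]
E
cat > look.py <<'E'
from h import *
import sys
names=sys.argv[1].split(","); camsn=sys.argv[2].split(",")
C={n:cams.camera(n) for n in camsn}
for t in names:
    for n in camsn:
        r=models.regions_of(n,t)
        print(t,n,[(round(x["score"],2),np.round(x["point"],1).tolist(),int(x["pixels"].sum())) for x in r[:3]])
E
python3 look.py reader,pad,window,flask,code_plate,notch,collar,lug,lip,set_flask,jar,cup,mallet,pliers scene,side,wrist
```

```text
reader scene [(0.82, [336.8, 219.8], 2599)]
reader side [(0.74, [325.3, 219.4], 2877), (0.19, [286.0, 214.1], 729)]
reader wrist [(0.62, [364.3, 133.4], 14515)]
pad scene [(0.71, [421.1, 278.0], 1730), (0.63, [334.4, 219.5], 2663), (0.42, [307.4, 225.1], 760)]
pad side [(0.73, [323.9, 221.4], 2923)]
pad wrist [(0.67, [364.5, 131.6], 14289), (0.19, [394.5, 357.8], 1839)]
window scene [(0.86, [337.1, 222.3], 2638), (0.6, [307.8, 224.9], 767), (0.52, [324.9, 187.1], 246)]
window side [(0.87, [322.3, 219.1], 2956)]
window wrist [(0.56, [367.2, 132.1], 14399)]
flask scene [(0.65, [425.2, 278.6], 1736)]
flask side [(0.69, [344.1, 311.4], 2120)]
flask wrist [(0.91, [392.7, 356.3], 1852), (0.34, [298.9, 172.6], 2233)]
code_plate scene [(0.71, [421.2, 278.8], 1633), (0.29, [345.1, 294.1], 1798)]
code_plate side [(0.74, [342.1, 312.1], 2058), (0.34, [389.0, 281.2], 951)]
code_plate wrist [(0.7, [392.0, 358.5], 1925)]
notch scene [(0.25, [321.9, 190.6], 250)]
notch side [(0.79, [343.2, 311.4], 2045)]
notch wrist [(0.58, [392.2, 357.7], 1885)]
collar scene [(0.72, [306.5, 225.2], 717)]
collar si
[... 427 characters left out ...]
[344.8, 292.6], 1901), (0.16, [305.4, 224.9], 729)]
set_flask side [(0.88, [257.7, 292.0], 2032)]
set_flask wrist [(0.62, [275.5, 361.2], 2499)]
jar scene [(0.96, [262.5, 184.9], 1055)]
jar side [(0.75, [280.4, 163.6], 949)]
jar wrist [(0.33, [365.8, 132.2], 14662)]
cup scene [(0.57, [432.7, 243.0], 550)]
cup side [(0.62, [387.3, 280.8], 929)]
cup wrist [(0.69, [477.2, 283.2], 475)]
mallet scene [(0.59, [322.5, 188.9], 322)]
mallet side [(0.41, [341.5, 170.1], 91)]
mallet wrist [(0.84, [413.4, 31.4], 2331)]
pliers scene [(0.46, [361.8, 262.6], 168)]
pliers side [(0.7, [300.8, 271.4], 474), (0.48, [342.8, 312.0], 2074)]
pliers wrist [(0.66, [335.2, 262.0], 1195), (0.52, [297.3, 173.5], 2315)]
```

Run:
```python
import cv2
s=cv2.imread("pics/a_scene.png");d=cv2.imread("pics/a_side.png");w=cv2.imread("pics/a_wrist.png")
a=cv2.resize(s[170:270,260:380],(480,400),interpolation=cv2.INTER_CUBIC)
b=cv2.resize(s[230:330,380:460],(320,400),interpolation=cv2.INTER_CUBIC)
cv2.imwrite("pics/b1.png",cv2.hconcat([a,b]))
a=cv2.resize(d[165:245,260:370],(440,320),interpolation=cv2.INTER_CUBIC)
b=cv2.resize(d[270:350,310:380],(280,320),interpolation=cv2.INTER_CUBIC)
cv2.imwrite("pics/b2.png",cv2.hconcat([a,b]))
cv2.imwrite("pics/b3.png",cv2.resize(w[60:220,240:460],(770,560),interpolation=cv2.INTER_CUBIC))
```

```text
(no output)
```

View pics/b1.png

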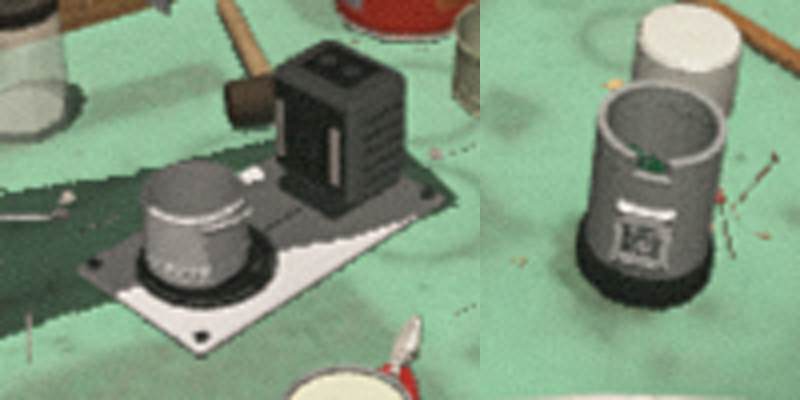

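View pics/b2.png

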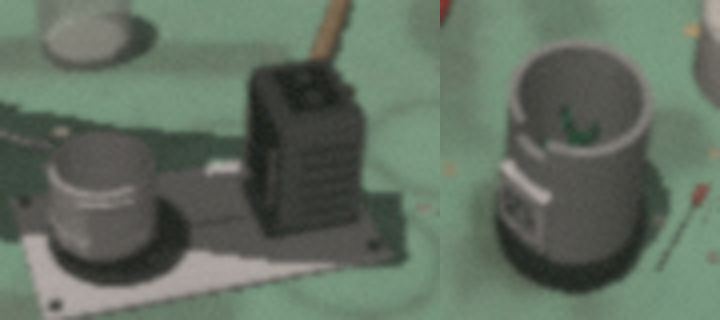

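View pics/b3.png

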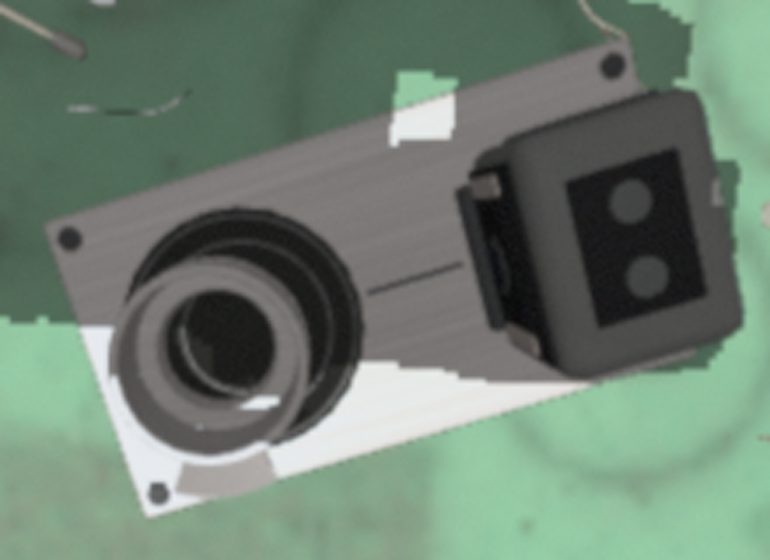

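```bash
cat >> h.py <<'E'
from scipy.optimize import minimize, least_squares
def cyl(r,z0,z1,n=48):
    a=np.linspace(0,2*np.pi,n,endpoint=False)
    return np.vstack([np.c_[r*np.cos(a),r*np.sin(a),np.full(n,z)] for z in (z0,z1)])
SH={"flask":[cyl(33.5,0,18),cyl(30,18,92)],"collar":[cyl(30,10,56)],"set_flask":[cyl(30,0,102)],"jar":[cyl(32,0,99)],"cup":[cyl(28.5,0,48)]}
def sil(c,parts,xyz,S=4):
    m=np.zeros((400*1,640),np.uint8)
    for P in parts:
        h=cv2.convexHull(proj(c,P+np.asarray(xyz)).astype(np.float32))
        cv2.fillPoly(m,[np.round(h*16).astype(np.int32)],1,cv2.LINE_8,4)
    return m.astype(bool)
def fit(obs,name,x0,free=3):
    """obs list of (cam,mask)"""
    parts=SH[name]
    def f(v):
        p=np.r_[v,x0[free:]]
        return sum((sil(c,parts,p)^m).sum()/m.sum() for c,m in obs)
    best=minimize(f,x0[:free],method="Nelder-Mead",options=dict(initial_simplex=np.vstack([x0[:free]]+[np.array(x0[:free])+8*np.eye(3)[i][:free] for i in range(free)]),xatol=.05,fatol=1e-4))
    return best.x,best.fun/len(obs)
def mask(cam,name,k=0):
    r=models.regions_of(cam,name); return r[k]["pixels"],np.array(r[k]["point"]),r[k]["score"]
E
cat > f1.py <<'E'
from h import *
C={n:cams.camera(n) for n in ("scene","side","wrist")}
for t,z in (("collar",10.),("flask",0.),("set_flask",0.),("jar",0.),("cup",0.)):
    M={n:mask(n,t) for n in C}
    h0=z+SH[t][-1][:,2].max()/2
    x0,res=tri([(C["scene"],M["scene"][1]),(C["side"],M["side"][1])])
    print(t,"tri",x0.round(1),np.round(res,1))
    s=np.r_[x0[:2],z]
    print("  joint3",*fit([(C[n],M[n][0]) for n in ("scene","side")],t,s,3))
    for n in C:
        if n=="wrist" and t!="collar": continue
        print("  ",n,*fit([(C[n],M[n][0])],t,s,2))
# reader
loc={"wrist":{(-55,55):(47/3.5+240,225/3.5+60),(150,55):(628/3.5+240,38/3.5+60),(-55,-55):(148/3.5+240,517/3.5+60)},
"scene":{(-55,55):(280,237),(-55,-55):(310.75,258.75),(150,-55):(373.75,220.5)},
"side":{(150,-55):(360.5,230.5),(-55,-55):(271.2,244.5)}}
def r(v,ns):
    o=[];c,s=np.cos(v[2]),np.sin(v[2])
    for n in ns:
        for (a,b),uv in loc[n].items():
            o+=list((proj(C[n],[v[0]+c*a-s*b,v[1]+s*a+c*b,6])[0]-np.array(uv)+0)*0+proj(C[n],[v[0]+c*a-s*b,v[1]+s*a+c*b,6])[0]-np.array(uv))
    return o
for ns in (["wrist"],["scene"],["side"],["wrist","scene","side"]):
    q=least_squares(r,[540,130,.27],args=(ns,)); print(ns,q.x.round(3),np.round(q.fun,1))
E
python3 f1.py
```

```text
collar tri [522.7  34.5  40.9] [2.8 2.8]
  joint3 [527.35888094  37.9479204    2.257639  ] 0.06550955641135359
   scene [523.03229647  28.14357773] 0.029525032092426188
   side [524.74726229  29.552025  ] 0.11944444444444445
   wrist [524.10563593  29.22433774] 0.4330910645575032
flask tri [ 651.5 -227.6   36.5] [0.1 0.1]
  joint3 [ 647.43772833 -233.20774738   -4.11034747] 0.0316030364279234
   scene [ 644.55757807 -236.04908727] 0.047619047619047616
   side [ 646.85964392 -235.89480374] 0.03164855928200284
set_flask tri [ 493.1 -193.    44.1] [6.4 6.4]
  joint3 [ 495.59228747 -200.24853566   -5.03066346] 0.02998827274250293
   scene [ 492.70735272 -204.72404528] 0.029921259842519685
   side [ 496.3809367  -202.96049547] 0.029787234042553193Traceback (most recent call last):
  File "f1.py", line 4, in <module>
    M={n:mask(n,t) for n in C}
         ~~~~^^^^^
  File "h.py", line 36, in mask
    r=models.regions_of(cam,name); return r[k]["pixels"],np.array(r[k]["point"]),r[k]["score"]
                                          ~^^^
IndexError: list index out of range
```

```bash
python3 - <<'E'
from h import *
c=cams.camera("wrist"); m,p,s=mask("wrist","collar")
print(onz(c,(300,161.4),66), p,s)
ys,xs=np.where(m);print(xs.min(),xs.max(),ys.min(),ys.max())
im=c["frame"][:,:,::-1].copy()
for poly,col in ((m,(0,0,255)),(sil(c,SH["collar"],(524,29,10)),(0,255,0))):
    k,_=cv2.findContours(poly.astype(np.uint8),cv2.RETR_EXTERNAL,cv2.CHAIN_APPROX_NONE); cv2.drawContours(im,k,-1,col,1)
cv2.imwrite("pics/c1.png",cv2.resize(im[60:220,240:460],(770,560)))
E
sed -i '/^for t,z/,/^# reader/d' f1.py; python3 f1.py
```

```text
[525.33337042  32.58642965  66.        ] [296.5 173.4] 0.97
272 327 134 202
['wrist'] [5.33392e+02 3.28870e+01 2.95000e-01] [-1.1 -0.3  1.3 -0.5 -0.2  1.1]
['scene'] [5.32949e+02 2.60020e+01 2.73000e-01] [ 0.2 -0.2 -0.1  0.3 -0.1 -0.1]
['side'] [5.4011e+02 3.1219e+01 2.4300e-01] [-0.5  0.2  0.4 -0.1]
['wrist', 'scene', 'side'] [5.34165e+02 3.19710e+01 2.91000e-01] [-0.3  0.3  2.2  0.8  0.2  1.7 -0.4 -1.3 -0.1 -1.5 -1.5 -2.1 -3.  -2.2
 -0.9  0.2]
```

View pics/c1.png

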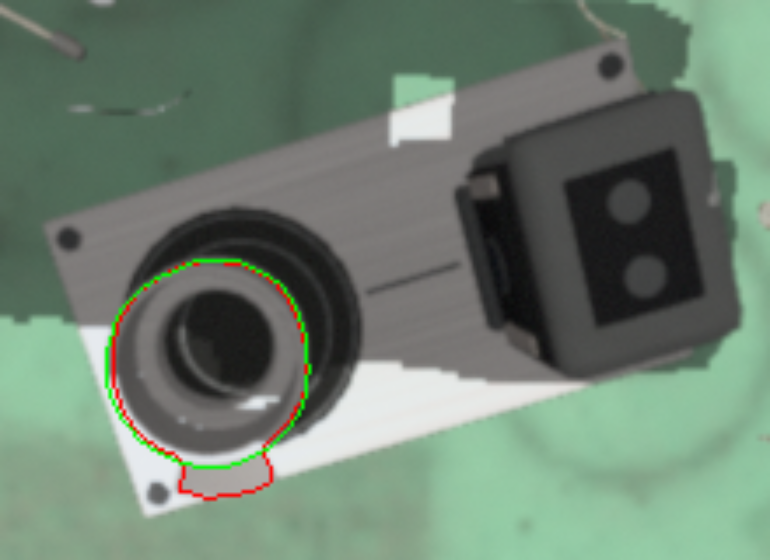

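```bash
python3 -m pendant '[[[1.5,-1.2,2.5,0],[3,-2.5,5,0],[3,-2.5,5,0]]]' 1 20
cat > w.py <<'E'
from h import *
import sys
out=sys.argv[1]; box=list(map(int,sys.argv[2].split(","))) if len(sys.argv)>2 else [0,640,0,400]
n=sys.argv[3] if len(sys.argv)>3 else "wrist"
c=cams.camera(n); print(c["pose"][:3,3].round(1))
f=c["frame"][box[2]:box[3],box[0]:box[1],::-1]
k=min(800/f.shape[1],600/f.shape[0]);cv2.imwrite(f"pics/{out}.png",cv2.resize(f,None,fx=k,fy=k,interpolation=cv2.INTER_CUBIC)); print("scale",k)
s=manip.read_state(); print(s["clock"],s["eef_pos"].round(1),s["eef_rot"].round(4),s["wrist_force"].round(1),s["finger_gap"].round(1))
E
python3 w.py d1 180,500,0,240
```

```text
clock: 3.7
eef_pos: [522.8, 31.1, 160.8]
eef_rot: [-3.137, -0.0, 1.572]
wrist_force: [-0.5, -0.0, 0.6]
finger_gap: 94.0
[522.8 104.2 331.7]
scale 2.5Traceback (most recent call last):
  File "w.py", line 8, in <module>
    s=manip.read_state(); print(s["clock"],s["eef_pos"].round(1),s["eef_rot"].round(4),s["wrist_force"].round(1),s["finger_gap"].round(1))
                                                                                                                 ^^^^^^^^^^^^^^^^^^^^^
AttributeError: 'float' object has no attribute 'round'
```

View pics/d1.png

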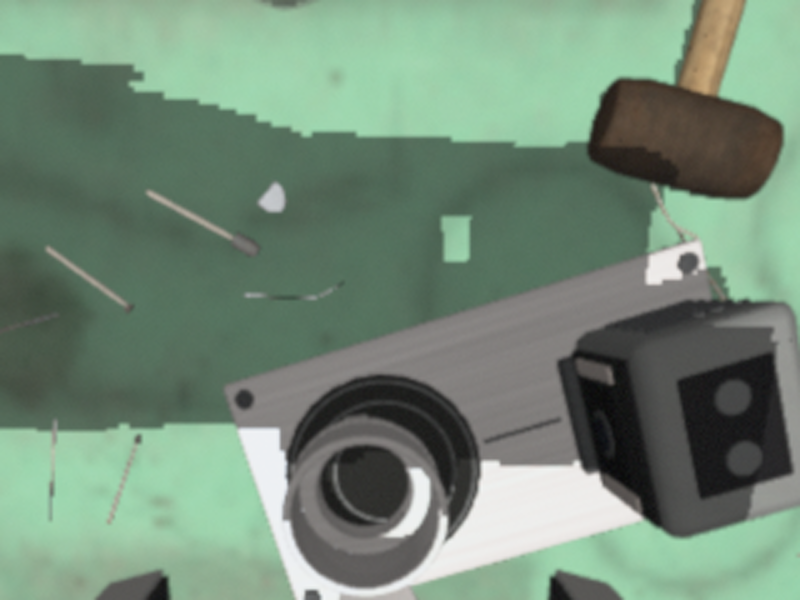

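```bash
sed -i 's/s\["finger_gap"\].round(1)/round(s["finger_gap"],1)/' w.py
cat >> h.py <<'E'
# yaw-aware silhouettes
def lippts():
    y=np.linspace(-17,17,7)
    return np.vstack([np.c_[-np.sqrt(900-y**2),y,np.full(7,44.)],np.c_[-np.sqrt(900-y**2),y,np.full(7,56.)],np.c_[-np.sqrt(1600-y**2),y,np.full(7,57.)]])
def lugpts():
    return np.array([[x,y,z] for x in (26,30) for y in (-5.25,5.25) for z in (2,10)],float)
def platepts():
    return np.array([[x,y,z] for x in (28,33.5) for y in (-13,13) for z in (29,63)],float)
SH["collar"]=[cyl(30,10,56),lippts(),lugpts()]
SH["flask"]=[cyl(33.5,0,18),cyl(30,18,92),platepts()]
def fill(m):
    k,_=cv2.findContours(m.astype(np.uint8),cv2.RETR_EXTERNAL,cv2.CHAIN_APPROX_NONE)
    o=np.zeros(m.shape,np.uint8); cv2.drawContours(o,[max(k,key=cv2.contourArea)],-1,1,-1); return o.astype(bool)
def posed(parts,v):
    c,s=np.cos(v[3]),np.sin(v[3]); R=np.array([[c,-s,0],[s,c,0],[0,0,1]])
    return [P@R.T for P in parts]
def fit4(obs,name,v0,free=(0,1,2,3),valid=None):
    free=list(free); v0=np.array(v0,float); st=np.array([6,6,6,.25])
    def f(u):
        v=v0.copy(); v[free]=u
        return sum(((sil(c,posed(SH[name],v),v[:3])^m)&(True if valid is None else valid)).sum()/m.sum() for c,m in obs)
    sx=np.vstack([v0[free]]+[v0[free]+np.eye(4)[i][free]*st[i] for i in free])
    b=minimize(f,v0[free],method="Nelder-Mead",options=dict(initial_simplex=sx,xatol=.01,fatol=1e-5))
    v=v0.copy(); v[free]=b.x; return v,b.fun/len(obs)
def overlay(c,ms,path,box=(0,640,0,400)):
    im=c["frame"][:,:,::-1].copy(); im=cv2.resize(im,None,fx=4,fy=4,interpolation=cv2.INTER_CUBIC)
    for m,col in ms:
        k,_=cv2.findContours(cv2.resize(m.astype(np.uint8),None,fx=4,fy=4,interpolation=cv2.INTER_NEAREST),cv2.RETR_EXTERNAL,cv2.CHAIN_APPROX_NONE); cv2.drawContours(im,k,-1,col,1)
    im=im[box[2]*4:box[3]*4,box[0]*4:box[1]*4]; k=min(800/im.shape[1],600/im.shape[0],1)
    cv2.imwrite(path,cv2.resize(im,None,fx=k,fy=k,interpolation=cv2.INTER_AREA))
E
python3 - <<'E'
from h import *
c=cams.camera("wrist"); m,p,s=mask("wrist","collar"); m=fill(m); print(s)
for fr in ((0,1,3),(0,1,2,3)):
    v,e=fit4([(c,m)],"collar",(524,30,10,1.7),fr); print(v.round(3),round(e,3))
overlay(c,[(m,(0,0,255)),(sil(c,posed(SH["collar"],v),v[:3]),(0,255,0))],"pics/e1.png",(270,400,140,270))
E
```

```text
0.78
[524.222  29.41   10.      1.646] 0.039
[523.99   27.517   4.44    1.723] 0.026
```

View pics/e1.png

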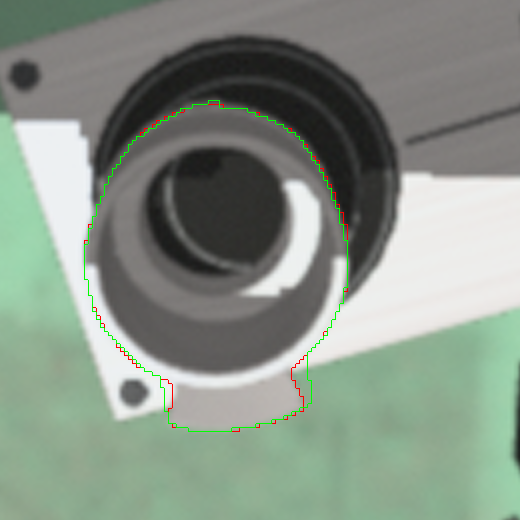

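```bash
cat > rd.py <<'E'
from h import *
def rpts(v):
    c,s=np.cos(v[2]),np.sin(v[2])
    return lambda L:np.array([[v[0]+c*a-s*b,v[1]+s*a+c*b,z] for a,b,z in L])
def draw(c,v,path,box):
    im=cv2.resize(c["frame"][:,:,::-1].copy(),None,fx=4,fy=4,interpolation=cv2.INTER_CUBIC); T=rpts(v)
    a=np.linspace(0,2*np.pi,60)
    for L in ([(-55,-55,6),(-55,55,6),(150,55,6),(150,-55,6)],[(42*np.cos(t),42*np.sin(t),10) for t in a],[(85,-34,92),(85,34,92),(137,34,92),(137,-34,92)]):
        q=proj(c,T(L))*4+2
        cv2.polylines(im,[np.round(q).astype(np.int32)],True,(0,0,255),1)
    im=im[box[2]*4:box[3]*4,box[0]*4:box[1]*4]; k=min(800/im.shape[1],600/im.shape[0],1)
    cv2.imwrite(path,cv2.resize(im,None,fx=k,fy=k,interpolation=cv2.INTER_AREA))
E
python3 - <<'E'
from rd import *
c=cams.camera("wrist")
loc={(-55,55):(270,154),(150,55):(458.8,96),(-55,-55):(299.5,244.5)}
r=lambda v:(proj(c,rpts(v)([(a,b,6) for a,b in loc]))-np.array(list(loc.values()))).ravel()
q=least_squares(r,[533,30,.29]);print(q.x.round(3),q.fun.round(1))
r2=lambda v:(proj(c,rpts(v[:3])([(a,b,v[3]) for a,b in loc]))-np.array(list(loc.values()))).ravel()
q2=least_squares(r2,[533,30,.29,6]);print(q2.x.round(3),q2.fun.round(1))
draw(c,q.x,"pics/e2.png",(250,510,80,270))
E
```

```text
[5.35908e+02 3.22300e+01 2.87000e-01] [-1.2 -0.7  0.8 -0.1  0.4  1.1]
[5.36147e+02 3.19750e+01 2.87000e-01 3.20600e+00] [-0.6 -0.7 -0.2  0.3  0.8  0.4]
```

View pics/e2.png

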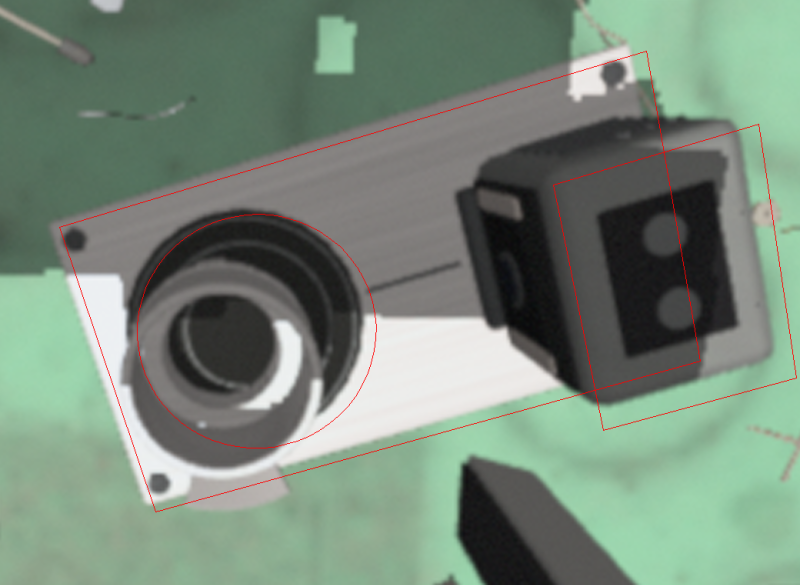

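Run:
```python
from rd import *
c=cams.camera("wrist"); print(c["pose"].round(3).tolist(),manip.read_state()["eef_pos"])
k=.325
f=lambda x,y:(250+x*k-.5,80+y*k-.5)
loc={(-55,55):f(50,225),(150,55):f(634,42),(-55,-55):f(143,503)}
for z in (6,):
    r=lambda v:(proj(c,rpts(v)([(a,b,z) for a,b in loc]))-np.array(list(loc.values()))).ravel()
    q=least_squares(r,[533,30,.29]);print(q.x.round(3),q.fun.round(1))
r2=lambda v:(proj(c,rpts(v[:3])([(a,b,v[3]) for a,b in loc]))-np.array(list(loc.values()))).ravel()
q2=least_squares(r2,[533,30,.29,6]);print(q2.x.round(3),q2.fun.round(1))
draw(c,q.x,"pics/e3.png",(250,510,80,270))
m,p,s=mask("wrist","collar"); m=fill(m); print(s)
for fr in ((0,1,3),(0,1,2,3)):
    v,e=fit4([(c,m)],"collar",(524,30,10,1.7),fr); print(v.round(3),round(e,3))
```

```text
[[1.0, -0.001, 0.002, 524.865], [-0.0, -0.968, -0.252, 102.657], [0.002, 0.252, -0.968, 335.649], [0.0, 0.0, 0.0, 1.0]] [525.93813587  29.47493508 164.65764226]
[5.32222e+02 3.41500e+01 2.90000e-01] [-0.8 -1.1  0.1  0.2  0.7  1.1]
[5.32316e+02 3.40420e+01 2.90000e-01 4.72900e+00] [-0.5 -1.1 -0.3  0.4  0.9  0.7]
0.8
[524.419  28.591  10.      1.761] 0.067
[523.922  26.99    3.221   1.702] 0.038
```

View pics/e3.png

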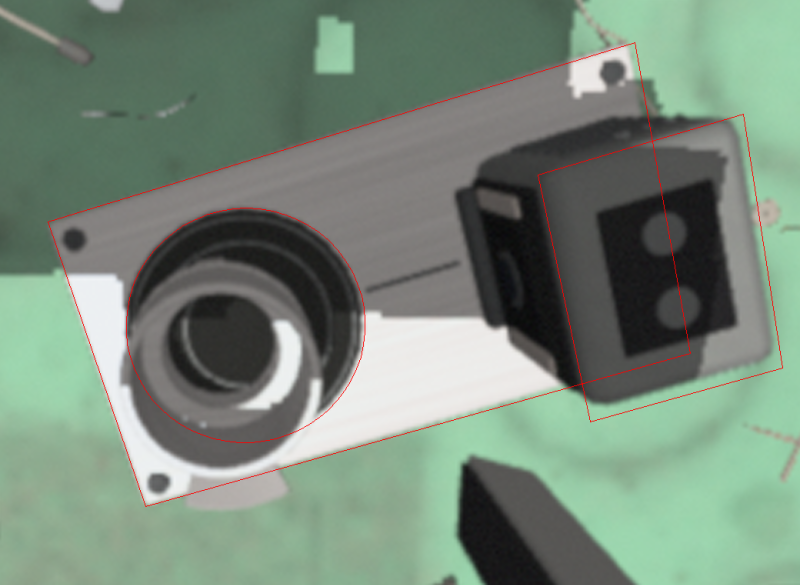

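```bash
python3 -m pendant '[[[-0.2,-0.07,3,-0.13],[-0.2,-0.07,6,-0.13],[-0.2,-0.07,6,-0.13],[-0.2,-0.07,6,-0.13]]]' 1 20; python3 w.py g1; python3 -c "
from h import *
C=cams.camera('scene')
m=lambda n,p:print(n,onz(C,p,0).round(0))
m('file handle',(193,294));m('pliers',(355,275));m('leatherR',(242,262));m('file tip',(270,338))"
```

```text
clock: 4.4
eef_pos: [524.8, 27.8, 104.4]
eef_rot: [3.141, 0.0, 1.7]
wrist_force: [0.7, -0.1, 0.3]
finger_gap: 93.9
[514.5 100.3 275.3]
scale 1.25
4.45 [525.2  27.8 105.1] [3.1398e+00 3.0000e-04 1.7001e+00] [0.1 0.1 0.8] 93.8
file handle [242. -17.   0.]
pliers [ 558. -127.    0.]
leatherR [360.  29.   0.]
file tip [ 341. -195.    0.]
```

View pics/g1.png

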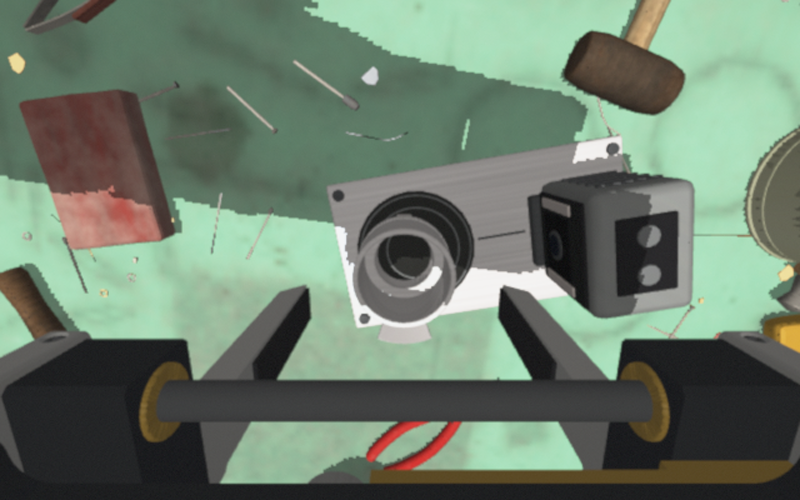

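```bash
python3 -m pendant '[[[0,0,3,0],[0,0,5,0],[0,0,6.9,0],[0,0,6.9,0],[0,0,6.9,0]]]' 1 20;  python3 -m pendant '[[[0,0,0,0],[0,0,0,0],[0,0,0,0],[0,0,0,0],[0,0,0,0]]]' -1 20; python3 -m pendant '[[[0,0,0,0],[0,0,0,0],[0,0,0,0]]]'; python3 w.py g2; python3 w.py g3 260,380,160,250 side
```

```text
clock: 5.0
eef_pos: [525.0, 28.0, 35.8]
eef_rot: [3.14, 0.0, 1.701]
wrist_force: [0.4, -0.3, 0.3]
finger_gap: 94.2
clock: 5.5
eef_pos: [524.4, 28.0, 34.7]
eef_rot: [3.141, 0.0, 1.701]
wrist_force: [-0.9, -0.5, 2.9]
finger_gap: 60.2
clock: 5.8
eef_pos: [524.4, 28.0, 34.6]
eef_rot: [3.141, 0.0, 1.701]
wrist_force: [-1.5, -0.3, 5.4]
finger_gap: 59.9
[514.  100.5 205.5]
scale 1.25
5.85 [524.4  28.   34.6] [3.1414 0.     1.7008] [-1.6 -1.   4.7] 59.9
[ 597.8 -639.4  588.4]
scale 6.666666666666667
5.9 [524.4  28.   34.6] [3.1413e+00 1.0000e-04 1.7007e+00] [-1.7 -0.2  6.1] 59.9
```

View pics/g2.png

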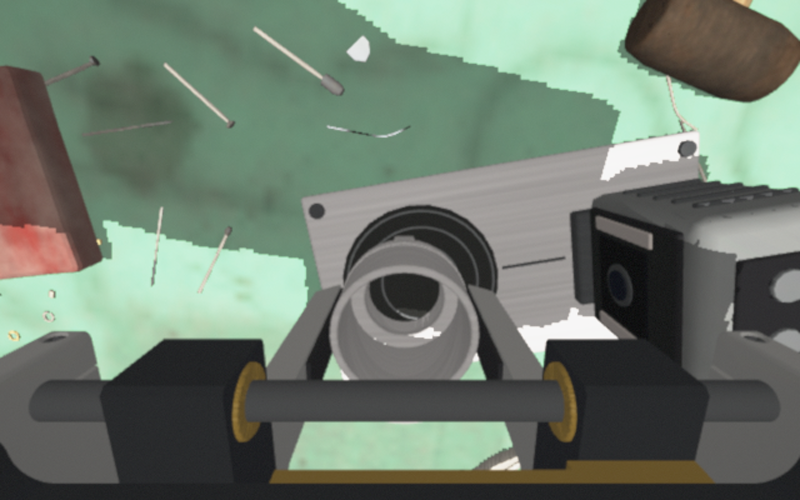

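View pics/g3.png

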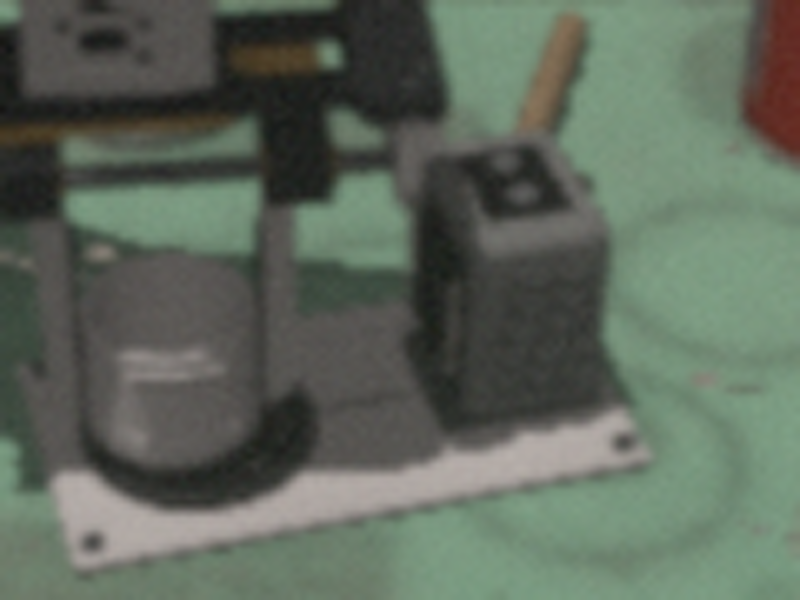

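```bash
python3 -m pendant '[[[0,0,-1,0],[0,0,-3,0],[0,0,-5.5,0],[0,0,-8,0],[0,0,-8,0]]]'; python3 -m pendant '[[[-1.5,-1.5,0,0],[-4,-4.2,0,0],[-7,-7.5,0,0],[-10,-10.2,0,0],[-10.5,-10.8,0,0]]]'; python3 -m pendant '[[[0,0,2,0],[0,0,5,0],[0,0,7,0],[0,0,7.5,0],[0,0,7.5,0]]]'; python3 w.py g4
```

```text
clock: 6.4
eef_pos: [525.7, 28.0, 117.7]
eef_rot: [3.137, 0.001, 1.701]
wrist_force: [0.0, -0.1, -2.0]
finger_gap: 60.0
clock: 6.9
eef_pos: [428.6, -92.1, 113.6]
eef_rot: [-3.14, -0.0, 1.698]
wrist_force: [1.0, 0.4, -2.1]
finger_gap: 60.3
clock: 7.4
eef_pos: [430.6, -89.7, 38.9]
eef_rot: [-3.14, -0.001, 1.701]
wrist_force: [-0.4, -0.3, -1.3]
finger_gap: 59.9
[420.6 -17.3 209.8]
scale 1.25
7.45 [431.1 -89.9  39.7] [-3.1415e+00 -1.0000e-04  1.7010e+00] [-0.3 -0.6 -2.2] 59.9
```

View pics/g4.png

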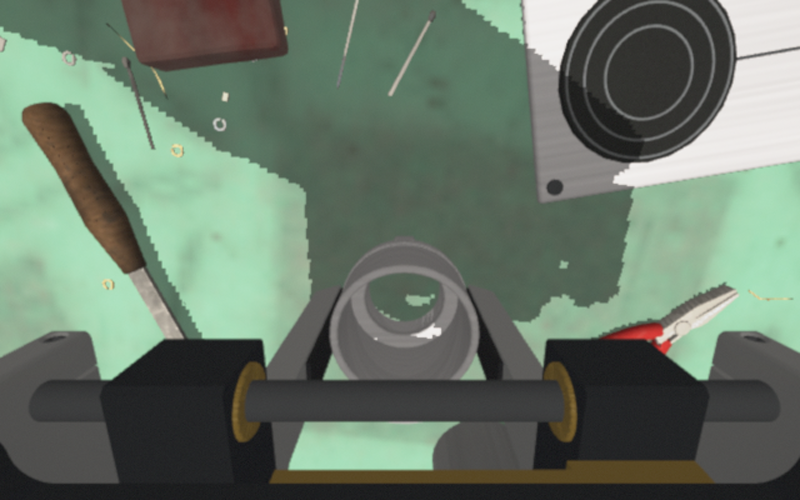

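Run:
```python
from h import *
c=cams.camera("wrist"); print(onz(c,(487,269),5).round(0),onz(c,(504,268),5).round(0))
for n in ("scene","side"):
    c=cams.camera(n)
    m,p,s=mask(n,"pliers"); ys,xs=np.where(m); 
    for i in (xs.argmin(),xs.argmax(),ys.argmin(),ys.argmax()): print(n,round(s,2),(xs[i],ys[i]),onz(c,(xs[i],ys[i]),5).round(0))
```

```text
[ 554. -106.    5.] [ 566. -104.    5.]Traceback (most recent call last):
  File "<stdin>", line 5, in <module>
  File "h.py", line 36, in mask
    r=models.regions_of(cam,name); return r[k]["pixels"],np.array(r[k]["point"]),r[k]["score"]
                                          ~^^^
IndexError: list index out of range
```

```bash
python3 -m pendant '[[[0,0,0.6,0],[0,0,1.1,0],[0,0,1.3,0],[0,0,1.4,0],[0,0,1.45,0]]]'; python3 -m pendant '[[[0,0,0,0],[0,0,0.05,0],[0,0,0.05,0]]]'
```

```text
clock: 8.1
eef_pos: [430.8, -90.1, 24.8]
eef_rot: [-3.141, -0.0, 1.701]
wrist_force: [0.1, -0.5, -2.0]
finger_gap: 59.9
clock: 8.4
eef_pos: [430.9, -90.2, 24.7]
eef_rot: [3.141, 0.0, 1.701]
wrist_force: [-0.2, 0.6, 2.0]
finger_gap: 60.4
```

```bash
python3 -m pendant '[[[0,0,0,0],[0,0,0,0],[0,0,0,0],[0,0,0,0],[0,0,0,0]]]' 1; python3 -m pendant '[[[0,0,-1.5,0],[0,0,-5,0],[0,0,-9,0],[0,0,-13,0],[0,0,-13,0]]]'; python3 -m pendant '[[[0,0,0,0],[0,0,0,0]]]'; python3 w.py g5
python3 - <<'E'
from h import *
c=cams.camera("wrist"); m,p,s=mask("wrist","collar"); m=fill(m); print(s)
for fr in ((0,1,3),(0,1,2,3)):
    v,e=fit4([(c,m)],"collar",(430,-90,0,1.7),fr); print(v.round(3),round(e,3))
S=cams.camera("scene");m,p,s=mask("scene","flask");m=fill(m)
D=cams.camera("side");m2,p,s2=mask("side","flask");m2=fill(m2);print(s,s2)
print(fit4([(S,m)],"flask",(646,-235,0,-2),(0,1,3)),fit4([(D,m2)],"flask",(646,-235,0,-2),(0,1,3)),fit4([(S,m),(D,m2)],"flask",(646,-235,0,-2)))
E
```

```text
clock: 8.9
eef_pos: [430.8, -90.1, 24.4]
eef_rot: [3.142, 0.0, 1.701]
wrist_force: [0.2, 0.0, -0.3]
finger_gap: 93.0
clock: 9.4
eef_pos: [432.7, -90.6, 159.0]
eef_rot: [3.134, 0.003, 1.701]
wrist_force: [-0.4, -0.1, -1.0]
finger_gap: 94.2
clock: 9.6
eef_pos: [430.3, -90.0, 153.3]
eef_rot: [-3.14, -0.001, 1.701]
wrist_force: [-0.6, -1.2, 0.1]
finger_gap: 94.1
[420.3 -17.6 324.2]
scale 1.25
9.65 [430.2 -89.9 153.2] [-3.1395e+00 -9.0000e-04  1.7008e+00] [-0.6  0.4 -1.1] 93.7
0.98
[430.765 -88.415   0.      1.702] 0.064
[431.036 -89.789  -3.743   1.725] 0.049
0.83 0.85
(array([ 644.73177083, -237.60503472,    0.        ,   -1.8021195 ]), np.float64(0.061885482938114515)) (array([ 646.51785359, -235.48435994,    0.        ,   -1.92111922]), np.float64(0.053831231813773035)) (array([ 647.09108725, -232.8546928 ,   -6.00812697,   -1.90448368]), np.float64(0.04132098694097775))
```

View pics/g5.png

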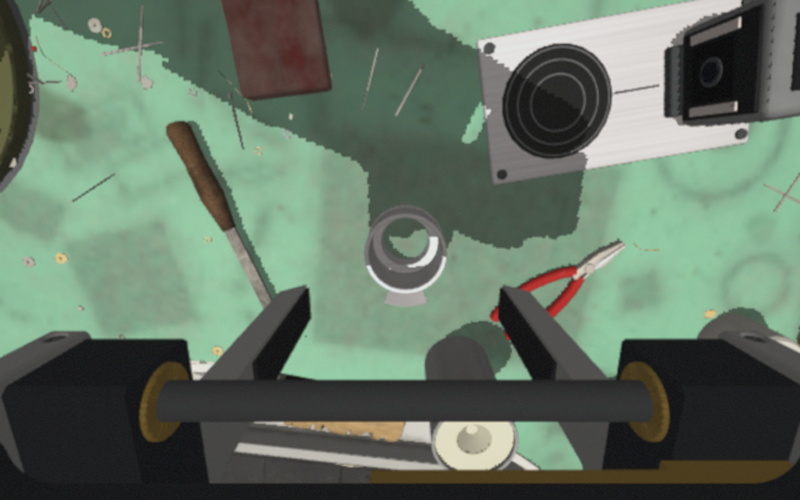

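```bash
python3 -m pendant '[[[-3,3.4,0,0.09],[-6,6.8,0,0.18],[-9.2,10.4,0,0.27],[-12.4,14,0,0.36],[-15.5,17.5,0,0.46]]]'; python3 -m pendant '[[[-0.5,2,0,0],[-0.5,2.6,0,0],[-0.5,2.6,0,0],[-0.5,2.6,0,0]]]';python3 w.py h1
```

```text
clock: 10.45
eef_pos: [625.7, -222.3, 153.9]
eef_rot: [-3.141, -0.0, 1.237]
wrist_force: [-0.0, -0.7, 1.1]
finger_gap: 93.9
clock: 10.85
eef_pos: [646.8, -233.5, 154.5]
eef_rot: [-3.141, -0.0, 1.242]
wrist_force: [0.2, -0.3, 0.2]
finger_gap: 94.1
[ 669.7 -164.4  325.4]
scale 1.25
10.9 [ 646.8 -233.6  154.9] [ 3.1415 -0.      1.2415] [-0.7  0.2  0.2] 94.0
```

View pics/h1.png

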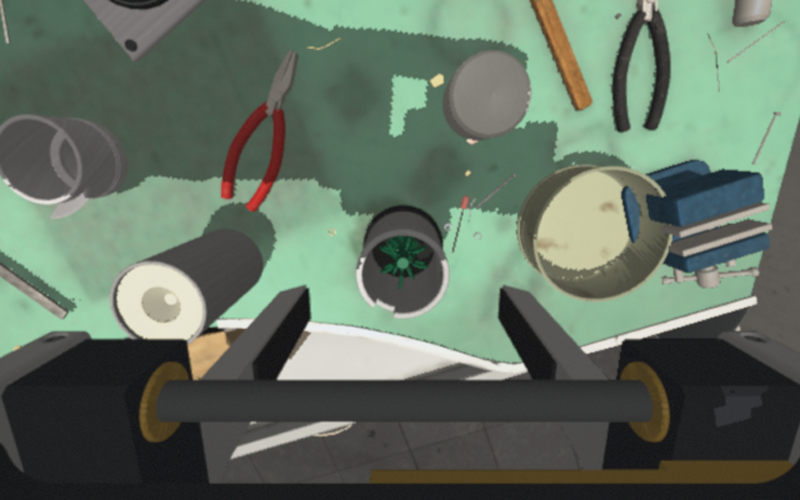

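Run:
```python
from h import *
c=cams.camera("wrist"); m,p,s=mask("wrist","flask"); m=fill(m); print(s,p)
for fr in ((0,1),(0,1,2)):
    v,e=fit4([(c,m)],"flask",(646,-235,0,-1.9),fr); print(v.round(3),round(e,3))
overlay(c,[(m,(0,0,255)),(sil(c,posed(SH["flask"],v),v[:3]),(0,255,0))],"pics/h2.png",(270,380,150,260))
D=cams.camera("side"); print("bin left",onz(D,(400,322),45).round(0),onz(D,(403,345),0).round(0), "wrist",onz(c,(519/1.25,225/1.25),45).round(0))
```

```text
0.89 [323.2 211.5]
[ 644.137 -236.072    0.      -1.9  ] 0.066
[ 643.309 -238.968   -7.712   -1.9  ] 0.026
bin left [ 741. -258.   45.] [ 750. -272.    0.] wrist [ 733. -242.   45.]
```

View pics/h2.png

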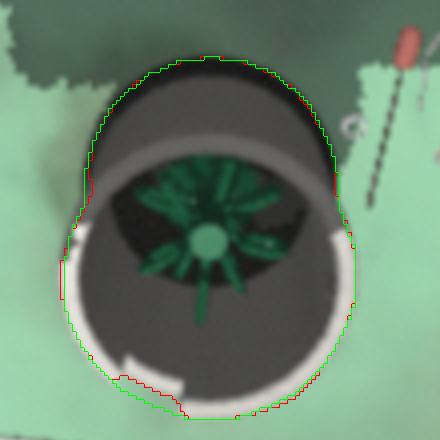

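Run:
```python
from h import *
c=cams.camera("wrist"); ctr=np.array([643.3,-239.0])
for n,p in (("outL",(113,378)),("outR",(182,416)),("inL",(128,357)),("inR",(184,382))):
    q=onz(c,(270+p[0]/4-.375,150+p[1]/4-.375),84.3)[:2]-ctr
    print(n,q.round(1),np.hypot(*q).round(1),np.arctan2(q[1],q[0]).round(3))
S=cams.camera("scene"); overlay(S,[],"pics/h3.png",(380,470,220,320))
```

```text
outL [-25.9 -13.8] 29.4 -2.65
outR [-15.  -26.7] 30.7 -2.082
inL [-21.3 -10.4] 23.7 -2.686
inR [-12.  -19.5] 23.0 -2.123
```

View pics/h3.png

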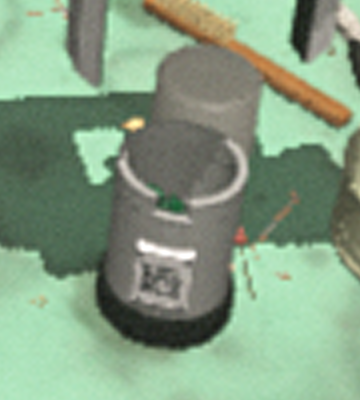

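```bash
python3 -m pendant '[[[-0.2,0,0,0.12],[-0.5,-0.13,1,0.24],[-0.5,-0.13,2,0.36],[-0.5,-0.13,2.5,0.48],[-0.5,-0.13,2.5,0.48]]]'; python3 -m pendant '[[[0,0,0,0],[0,0,0,0]]]'
python3 - <<'E'
from h import *
c=cams.camera("wrist"); m,p,s=mask("wrist","flask"); m=fill(m); print(s,p,manip.read_state()["eef_pos"],manip.read_state()["eef_rot"])
for fr in ((0,1),(0,1,2)):
    v,e=fit4([(c,m)],"flask",(646,-235,0,-2.38),fr); print(v.round(3),round(e,3))
overlay(c,[(m,(0,0,255)),(sil(c,posed(SH["flask"],v),v[:3]),(0,255,0))],"pics/h4.png",(170,480,110,310))
E
```

```text
clock: 11.65
eef_pos: [644.1, -238.4, 128.7]
eef_rot: [-3.14, 0.001, 0.759]
wrist_force: [0.0, -0.3, 1.2]
finger_gap: 93.8
clock: 11.85
eef_pos: [644.7, -238.6, 130.0]
eef_rot: [3.141, -0.0, 0.764]
wrist_force: [-0.0, 0.4, -0.1]
finger_gap: 93.5
0.78 [321.5 213.8] [ 644.67356365 -238.62513277  129.90568208] [ 3.14098162e+00 -2.44843903e-04  7.62478490e-01]
[ 643.947 -237.035    0.      -2.38 ] 0.042
[ 643.428 -237.538   -2.891   -2.38 ] 0.034
```

View pics/h4.png

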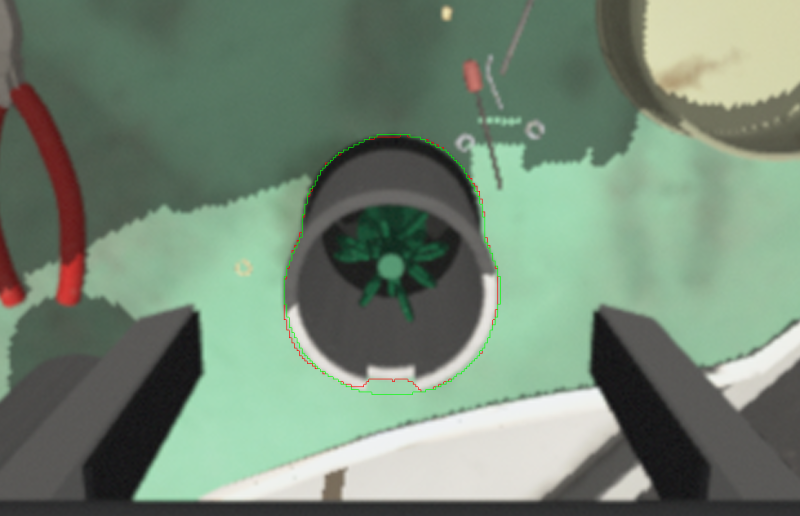

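```bash
python3 -m pendant '[[[0.05,-0.17,2,0],[0.05,-0.17,5,0],[0.05,-0.17,7.5,0],[0.05,-0.17,9.5,0],[0.05,-0.17,9.5,0]]]'; python3 -m pendant '[[[0,0,0,0],[0,0,0,0],[0,0,0,0],[0,0,0,0]]]' 0.36 10; python3 w.py i1
```

```text
clock: 12.45
eef_pos: [642.4, -236.4, 31.6]
eef_rot: [-3.137, 0.002, 0.762]
wrist_force: [0.3, -1.3, -0.1]
finger_gap: 94.0
clock: 12.85
eef_pos: [644.1, -237.2, 35.4]
eef_rot: [3.14, -0.001, 0.761]
wrist_force: [0.2, -0.2, 0.8]
finger_gap: 65.9
[ 696.1 -186.7  206.3]
scale 1.25
12.9 [ 644.  -237.1   35.2] [ 3.1407e+00 -4.0000e-04  7.6080e-01] [-0.1  0.8 -0.2] 64.4
```

View pics/i1.png

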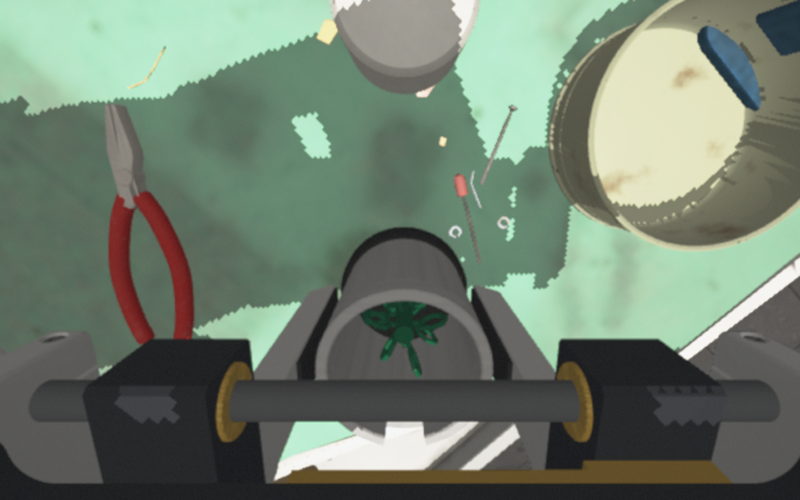

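Fingers straddle the flask evenly (rim 316–493, image centre 404). Close and lift.

```bash
python3 -m pendant '[[[0,0,0,0],[0,0,0,0],[0,0,0,0]]]' -1 15; python3 -m pendant '[[[0,0,0,0],[0,0,0,0],[0,0,0,0]]]' -1 30; python3 -m pendant '[[[0,0,-0.5,0],[0,0,-2,0],[0,0,-4,0],[0,0,-6,0],[0,0,-6,0]]]'; python3 -m pendant '[[[0,0,0,0],[0,0,0,0]]]'; python3 w.py i2 260,440,60,280 scene; python3 w.py i3 260,440,180,400 side
```

```text
clock: 13.2
eef_pos: [643.9, -237.1, 34.8]
eef_rot: [3.141, -0.0, 0.761]
wrist_force: [0.1, -0.3, 2.6]
finger_gap: 60.4
clock: 13.5
eef_pos: [643.9, -237.1, 34.8]
eef_rot: [3.141, -0.0, 0.761]
wrist_force: [0.2, -0.9, 5.1]
finger_gap: 60.2
clock: 14.0
eef_pos: [644.9, -237.5, 98.0]
eef_rot: [3.137, -0.002, 0.761]
wrist_force: [-0.1, 0.3, -4.8]
finger_gap: 60.4
clock: 14.2
eef_pos: [643.1, -236.8, 93.0]
eef_rot: [-3.14, 0.001, 0.761]
wrist_force: [-0.8, 0.5, -5.0]
finger_gap: 60.3
[ 217.  -699.   626.8]
scale 2.727272727272727
14.25 [ 643.2 -236.8   93. ] [-3.1395e+00  9.0000e-04  7.6080e-01] [-0.3  0.6 -4.5] 60.2
[ 597.8 -639.4  588.4]
scale 2.727272727272727
14.3 [ 643.3 -236.8   93.2] [-3.1398e+00  8.0000e-04  7.6080e-01] [ 0.9 -0.2 -4.5] 59.8
```

View pics/i3.png

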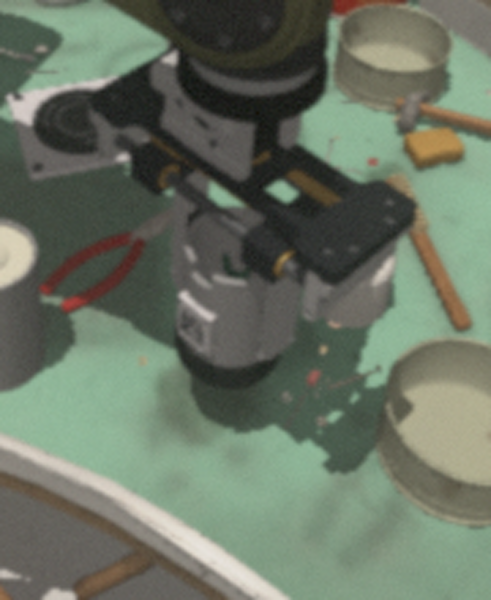

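```bash
python3 -m pendant '[[[0,0,-2,0],[0,-0.5,-4,0],[0,-2,-6,0],[-0.2,-5,-6,0],[-0.5,-9,-6,0]]]'; python3 -m pendant '[[[-0.2,-4,0,0],[-0.4,-7,0,0],[-0.5,-9,0,0],[-0.5,-9.4,0,0],[-0.5,-9.4,0,0]]]'; python3 -m pendant '[[[0,0,0,0],[0,0,0,0]]]'; python3 w.py j1
```

```text
clock: 14.8
eef_pos: [577.6, -175.0, 155.3]
eef_rot: [3.14, -0.001, 0.76]
wrist_force: [0.5, 1.5, -5.3]
finger_gap: 59.8
clock: 15.3
eef_pos: [509.8, -110.4, 155.3]
eef_rot: [3.14, -0.001, 0.761]
wrist_force: [0.7, -0.8, -4.7]
finger_gap: 60.2
clock: 15.5
eef_pos: [510.0, -111.2, 154.4]
eef_rot: [3.142, 0.0, 0.76]
wrist_force: [-0.4, 0.3, -4.7]
finger_gap: 60.1
[562.3 -60.8 325.3]
scale 1.25
15.55 [ 510.  -111.1  154.3] [-3.1415e+00  1.0000e-04  7.6030e-01] [ 0.3  0.4 -5.1] 60.2
```

View pics/j1.png

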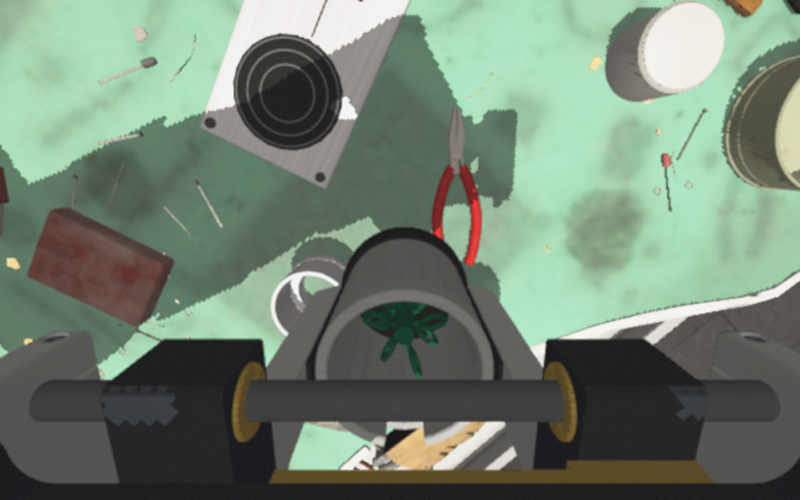

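```bash
cat > padfit.py <<'E'
from rd import *
def padfit(c,uv,thr=70,rmax=60):
    g=c["frame"].max(2); 
    m=(g<thr).astype(np.uint8); yy,xx=np.mgrid[:400,:640]; m[(xx-uv[0])**2+(yy-uv[1])**2>rmax**2]=0
    m=cv2.morphologyEx(m,cv2.MORPH_CLOSE,np.ones((7,7)))
    n,l,st,_=cv2.connectedComponentsWithStats(m); i=1+st[1:,4].argmax(); m=fill(l==i)
    a=np.linspace(0,2*np.pi,60,endpoint=False)
    def f(v,full=False):
        q=proj(c,np.c_[v[0]+v[2]*np.cos(a),v[1]+v[2]*np.sin(a),np.full(60,10.)])
        o=np.zeros((400,640),np.uint8); cv2.fillPoly(o,[np.round(q*16).astype(np.int32)],1,cv2.LINE_8,4)
        return o.astype(bool) if full else (o.astype(bool)^m).sum()/m.sum()
    p=onz(c,uv,10)
    b=minimize(f,[p[0],p[1],42],method="Nelder-Mead",options=dict(initial_simplex=[[p[0],p[1],42],[p[0]+5,p[1],42],[p[0],p[1]+5,42],[p[0],p[1],45]],xatol=.02))
    return b.x,b.fun,m,f(b.x,True)
E
python3 - <<'E'
from padfit import *
c=cams.camera("wrist")
for t in (60,75):
    v,e,m,o=padfit(c,(287/1.25,92/1.25),t); print(v.round(2),e)
overlay(c,[(m,(0,0,255)),(o,(0,255,0))],"pics/j2.png",(140,350,0,160))
E
```

```text
[531.15  31.78  39.23] 0.038616815868000705
[531.36  31.64  39.71] 0.02720054063186349
```

View pics/j2.png

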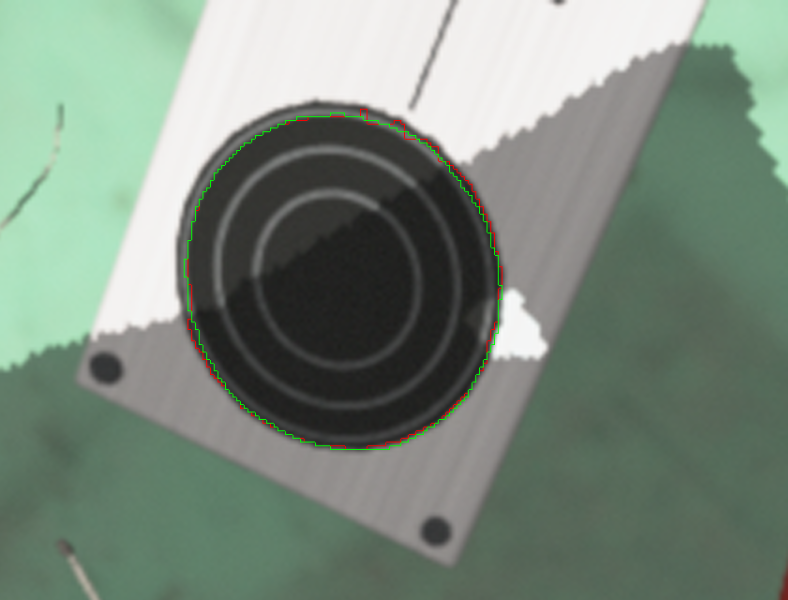

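Run:
```python
from rd import *
c=cams.camera("wrist"); k=210/788
P=lambda x,y,z:onz(c,(140+x*k-.5+.5*k,y*k-.5+.5*k),z)[:2]
print("ctr",P(337,279,10).round(1),P(337.5,277.5,10).round(1),P(338.5,274.5,9).round(1))
def ang(a,b,z=6):
    d=P(*b,z)-P(*a,z); return round(np.arctan2(d[1],d[0]),3),round(np.hypot(*d),1)
print(ang((80,380),(210,0)),ang((455,565),(706,0)),ang((411,107),(457,0)),ang((455,565),(80,380)))
print(P(80,380,6),P(455,565,6),(P(80,380,6)+P(455,565,6))/2)
```

```text
ctr [531.8  34.2] [532.2  34.3] [532.8  34.9]
(np.float64(0.303), np.float64(98.5)) (np.float64(0.297), np.float64(152.7)) (np.float64(0.267), np.float64(26.7)) (np.float64(1.866), np.float64(107.7))
[465.48183938  68.71283951] [496.87411856 -34.34445413] [481.17797897  17.18419269]
```

```bash
python3 -m pendant '[[[2.3,-1.8,0,-0.14],[4.7,-3.6,0,-0.28],[7,-5.4,0,-0.42],[9.3,-7.2,0,-0.56],[11.63,-9,0,-0.7]]]'; for i in 1; do python3 -m pendant '[[[0,0,0,-0.14],[0,0,0,-0.28],[0,0,0,-0.42],[0,0,0,-0.56],[0,0,0,-0.7]]]'; python3 -m pendant '[[[0,0,0,-0.14],[0,0,0,-0.28],[0,0,0,-0.42],[0,0,0,-0.56],[0,0,0,-0.7]]]'; done; python3 -m pendant '[[[0,0,0,-0.14],[0,0,0,-0.28],[0,0,0,-0.42],[0,0,0,-0.57],[0,0,0,-0.574]]]'; python3 -m pendant '[[[0,0,0,0],[0,0,0,0]]]'; python3 w.py k1
```

```text
clock: 16.15
eef_pos: [532.0, 35.8, 154.4]
eef_rot: [-3.141, 0.0, 1.466]
wrist_force: [1.4, 0.1, -5.0]
finger_gap: 60.3
clock: 16.65
eef_pos: [532.0, 34.6, 154.3]
eef_rot: [-3.141, -0.0, 2.166]
wrist_force: [0.3, 1.1, -5.5]
finger_gap: 60.2
clock: 17.15
eef_pos: [532.0, 34.6, 154.3]
eef_rot: [-3.142, -0.0, 2.866]
wrist_force: [0.5, -0.2, -5.4]
finger_gap: 60.2
clock: 17.65
eef_pos: [531.9, 34.6, 154.3]
eef_rot: [3.141, -0.0, -2.846]
wrist_force: [-0.2, 1.1, -5.2]
finger_gap: 60.2
clock: 17.85
eef_pos: [531.9, 34.7, 154.4]
eef_rot: [3.142, -0.0, -2.852]
wrist_force: [0.0, 1.0, -5.5]
finger_gap: 60.0
[461.   13.7 325.3]
scale 1.25
17.9 [531.8  34.7 154.4] [ 3.1416e+00 -1.0000e-04 -2.8512e+00] [ 0.4  0.3 -4.5] 59.9
```

View pics/k1.png

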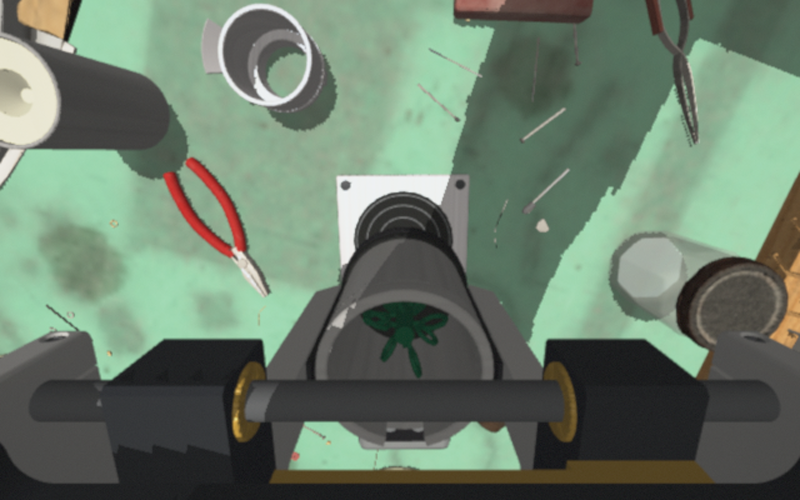

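```bash
python3 -m pendant '[[[0,0,2.5,0],[0,0,5,0],[0,0,7.5,0],[0,0,9.5,0],[0,0,9.5,0]]]'; python3 -m pendant '[[[0,0,0,0],[0,0,0,0]]]'; python3 w.py k2; python3 w.py k3 250,390,160,265 side;  python3 w.py k4 250,390,160,265 scene
```

```text
clock: 18.4
eef_pos: [530.4, 34.7, 57.1]
eef_rot: [3.14, -0.004, -2.85]
wrist_force: [0.6, -0.2, -4.8]
finger_gap: 60.1
clock: 18.6
eef_pos: [532.6, 34.8, 60.8]
eef_rot: [-3.141, 0.002, -2.849]
wrist_force: [-0.2, 0.7, -6.0]
finger_gap: 60.0
[461.3  13.6 231.5]
scale 1.25
18.65 [532.5  34.7  60.8] [-3.1410e+00  2.0000e-03 -2.8488e+00] [-0.  -0.4 -4.9] 60.1
[ 597.8 -639.4  588.4]
scale 5.714285714285714
18.7 [532.4  34.7  60.6] [-3.1410e+00  1.8000e-03 -2.8487e+00] [-0.   0.5 -4.8] 59.9
[ 217.  -699.   626.8]
scale 5.714285714285714
18.75 [532.3  34.7  60.4] [-3.1412e+00  1.5000e-03 -2.8487e+00] [-0.  -0.3 -4.3] 60.0
```

View pics/k2.png

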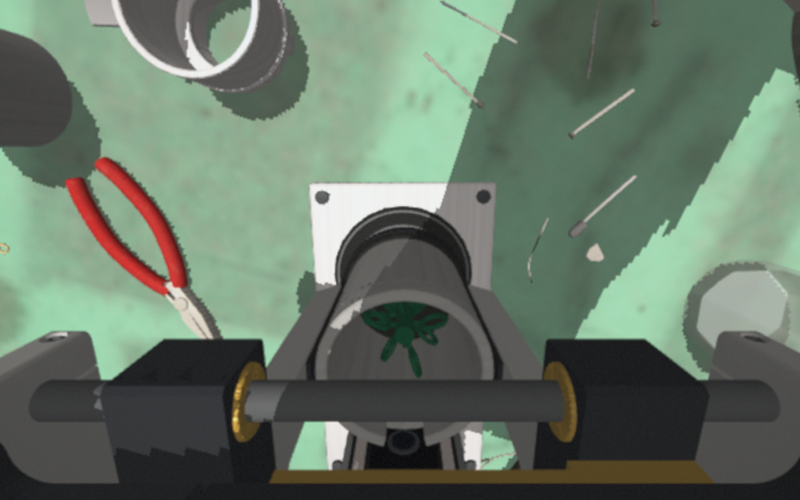

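View pics/k3.png

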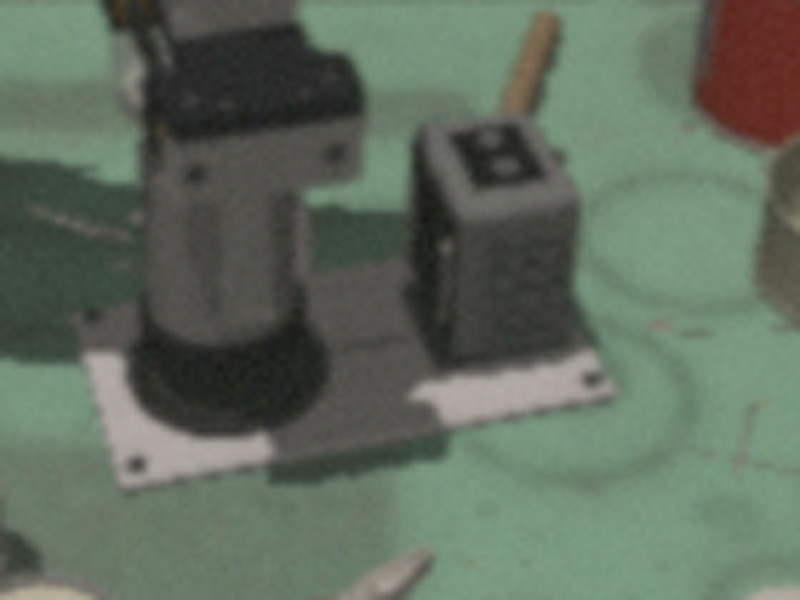

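View pics/k4.png

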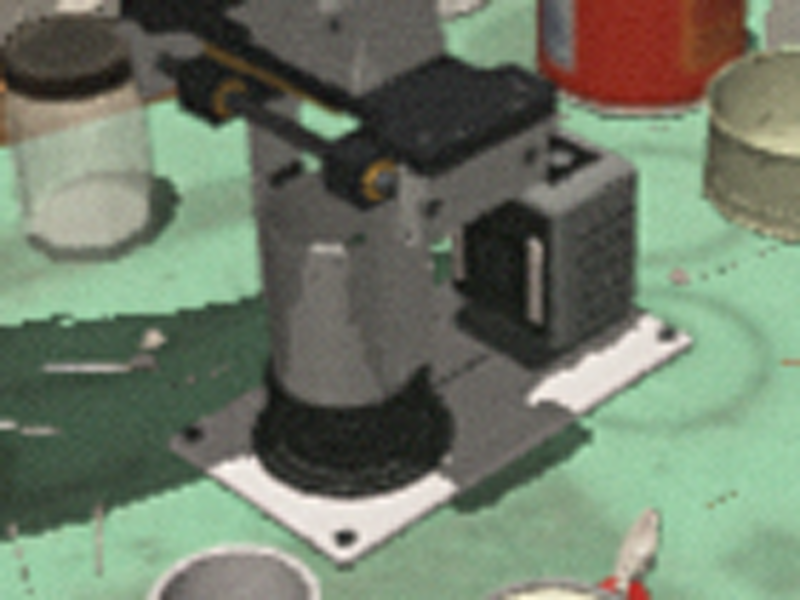

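```bash
python3 -m pendant '[[[0,0,0.6,0],[0,0,1.1,0],[0,0,1.3,0],[0,0,1.4,0],[0,0,1.4,0]]]'; python3 -m pendant '[[[0,0,0.05,0],[0,0,0.05,0],[0,0,0.05,0]]]'; python3 w.py l1 240,400,150,270; python3 w.py l2 270,350,180,240 scene; python3 w.py l3 260,340,190,250 side
```

```text
clock: 19.25
eef_pos: [531.7, 34.8, 45.3]
eef_rot: [3.141, -0.0, -2.848]
wrist_force: [-0.2, -0.7, -3.8]
finger_gap: 60.0
clock: 19.55
eef_pos: [531.9, 34.7, 45.0]
eef_rot: [-3.142, 0.0, -2.848]
wrist_force: [0.1, 0.4, -5.5]
finger_gap: 59.8
[461.   13.5 215.9]
scale 5.0
19.6 [531.9  34.7  45. ] [-3.1415e+00  2.0000e-04 -2.8484e+00] [-0.8 -0.2 -4.9] 59.7
[ 217.  -699.   626.8]
scale 10.0
19.65 [531.9  34.7  45. ] [-3.1415e+00  2.0000e-04 -2.8484e+00] [-0.2  0.6 -5. ] 60.2
[ 597.8 -639.4  588.4]
scale 10.0
19.7 [531.8  34.7  45. ] [ 3.1416e+00  1.0000e-04 -2.8484e+00] [-0.4 -0.3 -4.9] 60.0
```

View pics/l1.png

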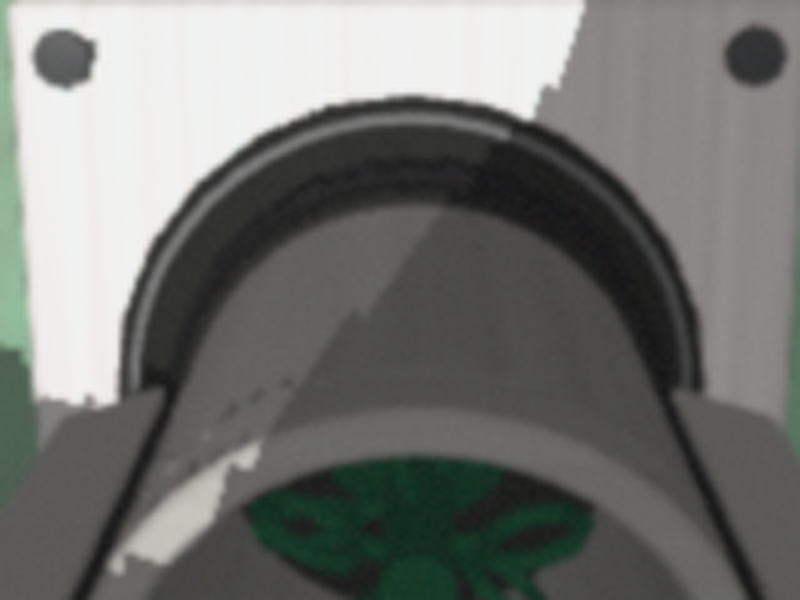

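View pics/l2.png

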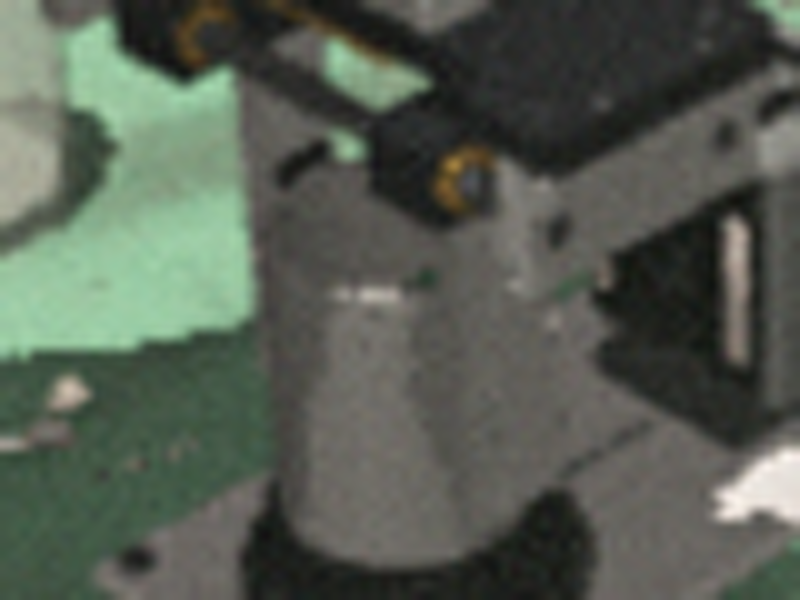

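View pics/l3.png

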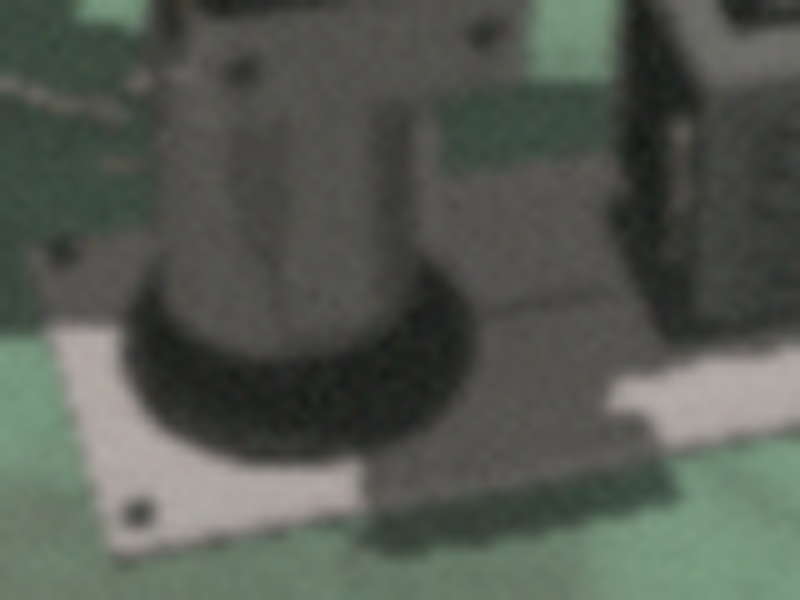

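Run:
```python
from h import *
c=cams.camera("wrist")
u=np.array([np.cos(.293),np.sin(.293)])
for n,row,z in (("plate edge",3,6),("pad outer z6",97,6),("pad outer z10",97,10),("ring",115,10),("base bot?",160,10),("base mid?",185,10),("base top/tube",200,28),("tube18",205,28)):
    p=onz(c,(240+415/5,150+row/5),z); print(n,((p[:2]-np.array([532.2,34.3]))@u).round(1))
im=c["frame"][:,:,::-1].astype(float); g=np.clip((im-10)*4,0,255).astype(np.uint8)
cv2.imwrite("pics/l4.png",cv2.resize(g[150:270,240:400],(800,600),interpolation=cv2.INTER_CUBIC))
```

```text
plate edge -54.6
pad outer z6 -41.8
pad outer z10 -42.4
ring -40.0
base bot? -33.8
base mid? -30.3
base top/tube -32.2
tube18 -31.6
```

View pics/l4.png

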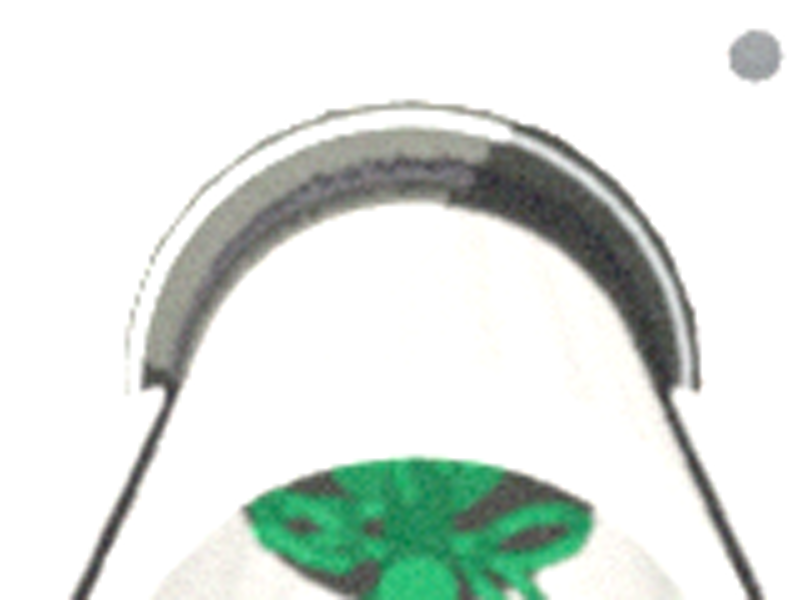

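```bash
python3 -m pendant '[[[0,0,0.05,0],[0,0,0.05,0],[0,0,0.08,0]]]'; python3 -m pendant '[[[0,0,0.03,0],[0,0,0.05,0]]]'
```

```text
clock: 20.05
eef_pos: [532.0, 34.7, 44.8]
eef_rot: [-3.141, 0.0, -2.848]
wrist_force: [-5.8, -1.0, 10.2]
finger_gap: 59.7
clock: 20.25
eef_pos: [532.0, 34.8, 44.7]
eef_rot: [-3.141, 0.0, -2.848]
wrist_force: [-8.7, -0.6, 15.8]
finger_gap: 59.5
```

```bash
python3 -m pendant '[[[0,0,-0.08,0],[0,0,-0.08,0]]]'; python3 -m pendant '[[[0,0,0,0],[0,0,0,0],[0,0,0,0],[0,0,0,0],[0,0,0,0]]]' 1; python3 -m pendant '[[[0,0,-2,0],[0,0,-5,0],[0,0,-9,0],[0,0,-12,0],[0,0,-12,0]]]'; python3 -m pendant '[[[0,0,0,0],[0,0,0,0]]]'; python3 w.py m1;python3 w.py m2 270,380,150,240 scene; python3 w.py m3 260,370,160,250 side
```

```text
clock: 20.45
eef_pos: [532.0, 34.7, 44.8]
eef_rot: [-3.141, 0.001, -2.848]
wrist_force: [-2.2, 0.3, 3.9]
finger_gap: 60.1
clock: 20.95
eef_pos: [531.8, 34.7, 44.4]
eef_rot: [3.142, 0.0, -2.848]
wrist_force: [0.2, -0.2, 0.6]
finger_gap: 93.2
clock: 21.45
eef_pos: [533.4, 34.8, 168.6]
eef_rot: [-3.14, 0.007, -2.848]
wrist_force: [0.3, -0.0, -0.3]
finger_gap: 94.1
clock: 21.65
eef_pos: [531.3, 34.7, 163.2]
eef_rot: [3.141, -0.002, -2.848]
wrist_force: [0.0, -0.1, -0.3]
finger_gap: 94.3
[460.8  13.5 334.2]
scale 1.25
21.7 [531.3  34.7 163.1] [ 3.1409e+00 -2.2000e-03 -2.8484e+00] [ 0.7 -0.3 -0.1] 94.2
[ 217.  -699.   626.8]
scale 6.666666666666667
21.75 [531.3  34.7 163.2] [ 3.1410e+00 -2.0000e-03 -2.8484e+00] [-0.6  0.1 -0.4] 93.9
[ 597.8 -639.4  588.4]
scale 6.666666666666667
21.8 [531.4  34.8 163.4] [ 3.1410e+00 -1.7000e-03 -2.8484e+00] [ 0.2 -0.5 -0.4] 94.0
```

View pics/m1.png

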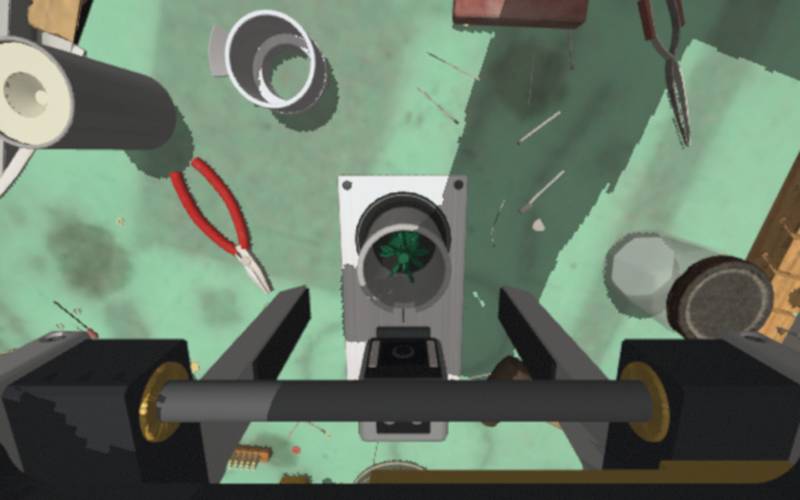

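View pics/m2.png

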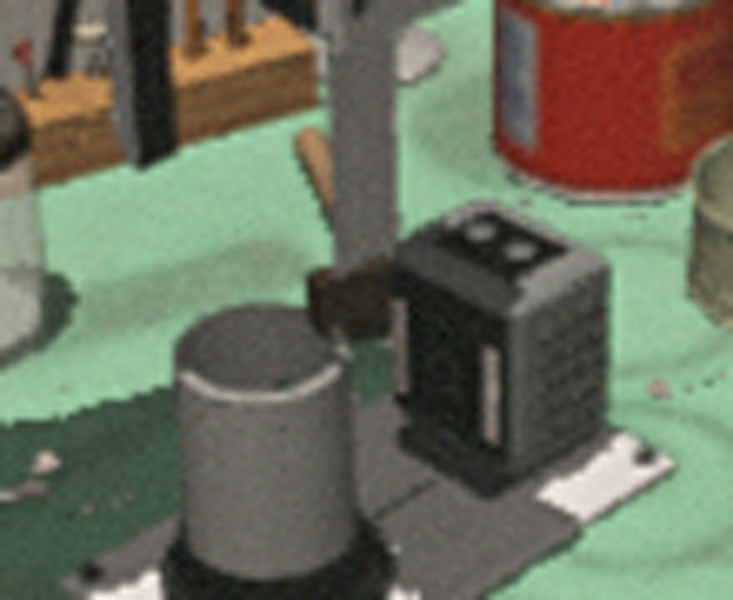

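View pics/m3.png

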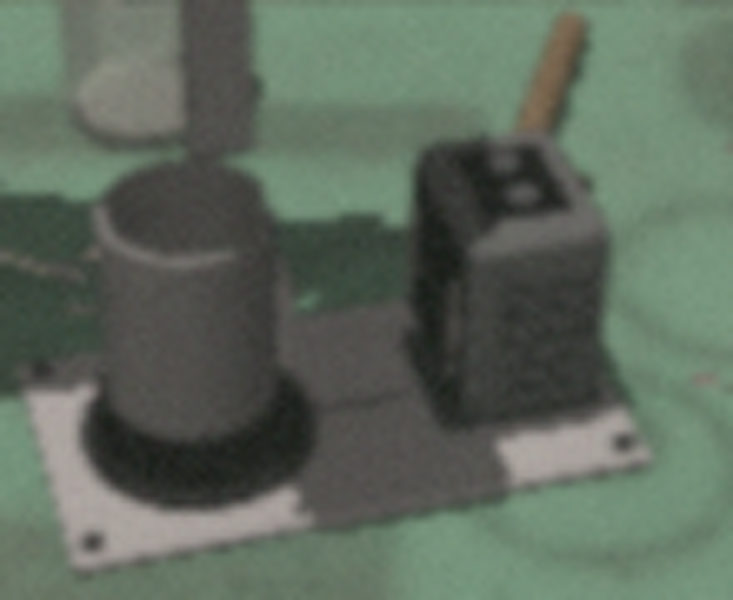

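Run:
```python
from h import *
for i in range(3):
    c=cams.camera("wrist"); st=manip.read_state(); m,p,s=mask("wrist","flask"); m=fill(m)
    for fr in ((0,1),(0,1,2)):
        v,e=fit4([(c,m)],"flask",(532,34,10,.29),fr); print(v.round(2),round(e,3),st["eef_pos"].round(1),round(s,2))
overlay(c,[(m,(0,0,255)),(sil(c,posed(SH["flask"],v),v[:3]),(0,255,0))],"pics/m4.png",(260,390,130,270))
```

```text
[5.305e+02 3.499e+01 1.000e+01 2.900e-01] 0.07 [531.6  34.7 163.6] 0.68
[5.3245e+02 3.5760e+01 2.4700e+00 2.9000e-01] 0.033 [531.6  34.7 163.6] 0.68
[5.3021e+02 3.4840e+01 1.0000e+01 2.9000e-01] 0.054 [531.7  34.7 163.9] 0.63
[5.320e+02 3.577e+01 4.380e+00 2.900e-01] 0.032 [531.7  34.7 163.9] 0.63
[5.3069e+02 3.4710e+01 1.0000e+01 2.9000e-01] 0.072 [531.8  34.7 164.2] 0.7
[5.3271e+02 3.5470e+01 2.6300e+00 2.9000e-01] 0.031 [531.8  34.7 164.2] 0.7
```

View pics/m4.png

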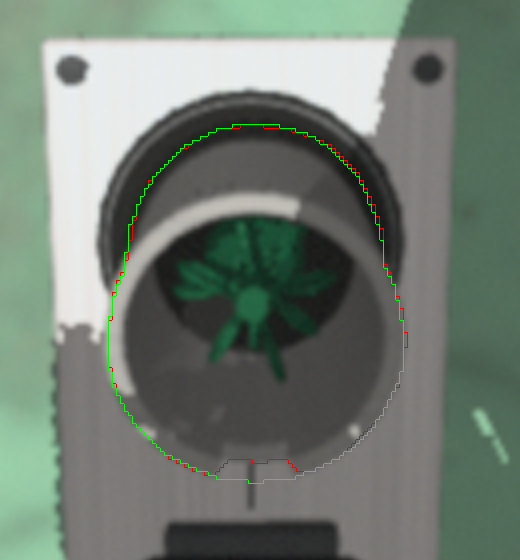

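```bash
python3 -m pendant '[[[2.7,-1.8,0,0.145],[5.3,-3.6,0,0.29],[8,-5.4,0,0.435],[10.6,-7.2,0,0.58],[13.28,-8.97,0,0.725]]]'; python3 -m pendant '[[[0,0,0,0.145],[0,0,0,0.29],[0,0,0,0.435],[0,0,0,0.58],[0,0,0,0.725]]]'; python3 -m pendant '[[[0,0,0,0.145],[0,0,0,0.284],[0,0,0,0.284],[0,0,0,0.284]]]'
python3 - <<'E'
from h import *
for i in range(2):
    c=cams.camera("wrist"); st=manip.read_state(); m,p,s=mask("wrist","collar"); m=fill(m)
    for fr in ((0,1,3),(0,1,2,3)):
        v,e=fit4([(c,m)],"collar",(431,-89,0,1.7),fr); print(v.round(2),round(e,3),st["eef_pos"].round(1),st["eef_rot"].round(3),round(s,2))
overlay(c,[(m,(0,0,255)),(sil(c,posed(SH["collar"],v),v[:3]),(0,255,0))],"pics/n1.png",(200,450,110,270))
E
```

```text
clock: 22.6
eef_pos: [429.8, -90.3, 164.5]
eef_rot: [-3.142, 0.0, 2.704]
wrist_force: [-0.5, -0.7, 0.7]
finger_gap: 94.1
clock: 23.1
eef_pos: [430.6, -89.6, 164.5]
eef_rot: [3.141, 0.0, 1.979]
wrist_force: [0.6, -0.0, 0.8]
finger_gap: 94.2
clock: 23.5
eef_pos: [430.6, -89.5, 164.5]
eef_rot: [3.142, 0.0, 1.705]
wrist_force: [0.3, 0.2, 1.0]
finger_gap: 94.2
[430.53 -88.73   0.     1.67] 0.027 [430.6 -89.5 164.5] [3.142 0.    1.705] 0.89
[430.41 -88.31   0.46   1.69] 0.028 [430.6 -89.5 164.5] [3.142 0.    1.705] 0.89
[430.39 -88.41   0.     1.73] 0.047 [430.6 -89.5 164.5] [3.142 0.    1.703] 0.69
[430.85 -89.02  -1.13   1.71] 0.04 [430.6 -89.5 164.5] [3.142 0.    1.703] 0.69
```

View pics/n1.png

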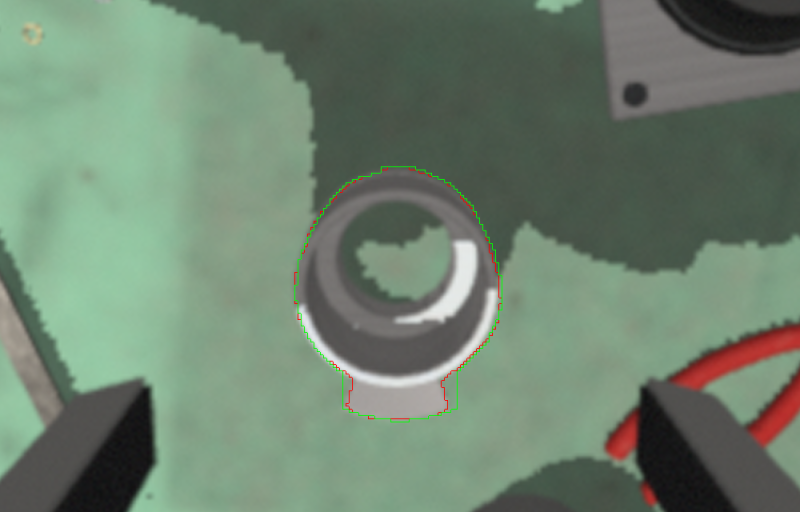

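```bash
python3 -m pendant '[[[0.07,0,3,0],[0.07,0,7,0],[0.07,0,10.5,0],[0.07,0,13,0],[0.07,0,13.9,0]]]'; python3 -m pendant '[[[0,0,0,0],[0,0,0,0],[0,0,0,0],[0,0,0,0]]]' 0.36 15; python3 -m pendant '[[[0,0,0,0],[0,0,0,0],[0,0,0,0],[0,0,0,0],[0,0,0,0]]]' -1 25; python3 w.py o1
```

```text
clock: 24.2
eef_pos: [429.4, -88.5, 23.4]
eef_rot: [-3.138, -0.001, 1.702]
wrist_force: [0.0, -0.4, -0.4]
finger_gap: 93.9
clock: 24.6
eef_pos: [431.1, -89.0, 26.4]
eef_rot: [3.14, 0.001, 1.701]
wrist_force: [0.6, 0.0, 0.5]
finger_gap: 65.6
clock: 25.1
eef_pos: [430.9, -88.9, 26.0]
eef_rot: [3.141, 0.0, 1.701]
wrist_force: [-0.6, 0.5, 7.1]
finger_gap: 59.9
[420.4 -16.4 196.9]
scale 1.25
25.15 [430.9 -88.9  26. ] [3.1406e+00 4.0000e-04 1.7008e+00] [-0.8  0.4  6.2] 60.3
```

View pics/o1.png

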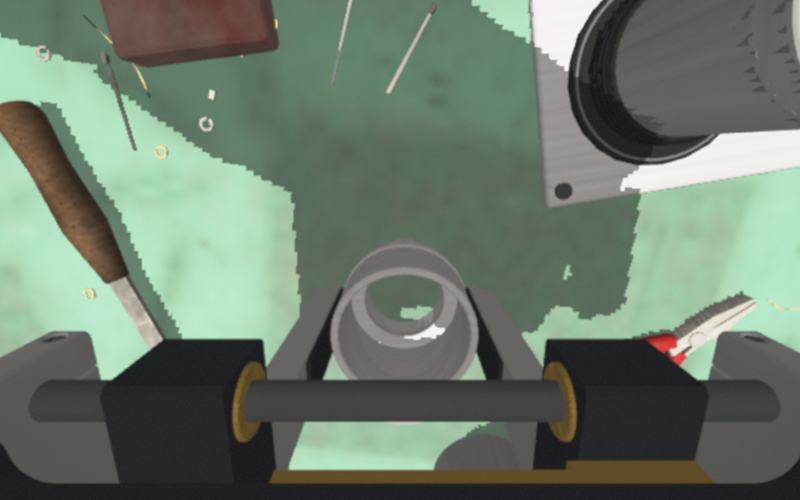

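```bash
python3 -m pendant '[[[0,0,-1.5,0],[0,0,-5,0],[0,0,-9,0],[0,0,-12.5,0],[0,0,-14,0]]]'; python3 -m pendant '[[[1.5,1.6,0,0.14],[4,4.3,0,0.28],[6.5,7,0,0.42],[9,9.6,0,0.56],[10.93,11.63,0,0.7]]]'; python3 -m pendant '[[[0,0,0,0.14],[0,0,0,0.28],[0,0,0,0.42],[0,0,0,0.56],[0,0,0,0.707]]]';  python3 -m pendant '[[[0,0,0,0],[0,0,0,0]]]'; python3 w.py p1; python3 w.py p2 260,380,140,240 scene; python3 w.py p3 250,370,150,250 side
```

```text
clock: 25.65
eef_pos: [431.2, -89.0, 168.5]
eef_rot: [3.138, 0.002, 1.701]
wrist_force: [-1.2, 0.5, -2.0]
finger_gap: 60.0
clock: 26.15
eef_pos: [532.4, 36.3, 165.2]
eef_rot: [-3.141, 0.0, 0.996]
wrist_force: [1.6, -0.2, -1.6]
finger_gap: 60.0
clock: 26.65
eef_pos: [531.4, 34.7, 165.1]
eef_rot: [-3.141, 0.001, 0.288]
wrist_force: [-0.6, -0.3, -2.1]
finger_gap: 59.5
clock: 26.85
eef_pos: [531.5, 34.6, 165.3]
eef_rot: [-3.141, 0.0, 0.298]
wrist_force: [0.9, -0.0, -2.3]
finger_gap: 60.0
[600.7  56.1 336.2]
scale 1.25
26.9 [531.6  34.6 165.4] [-3.1415e+00  3.0000e-04  2.9800e-01] [-0.6  0.5 -2. ] 60.2
[ 217.  -699.   626.8]
scale 6.0
26.95 [531.6  34.6 165.3] [-3.1415e+00  3.0000e-04  2.9730e-01] [ 0.7  0.7 -1.8] 59.9
[ 597.8 -639.4  588.4]
scale 6.0
27.0 [531.6  34.6 165.4] [-3.1415e+00  2.0000e-04  2.9660e-01] [ 0.2  0.6 -1. ] 60.0
```

View pics/p1.png

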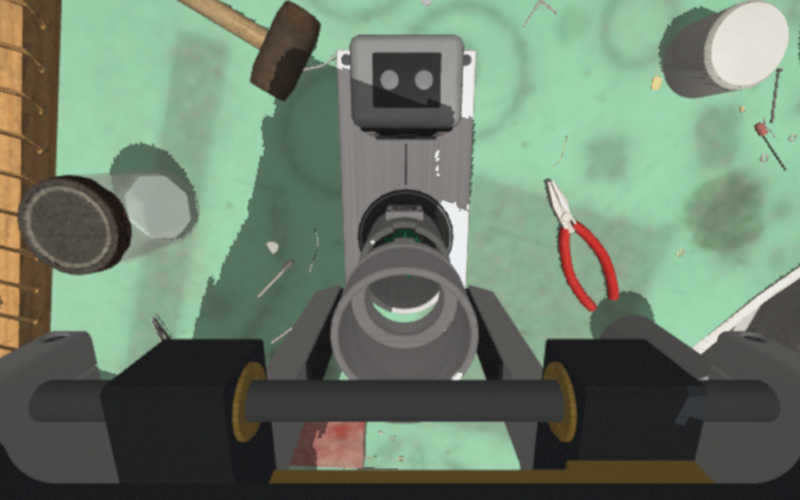

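View pics/p2.png

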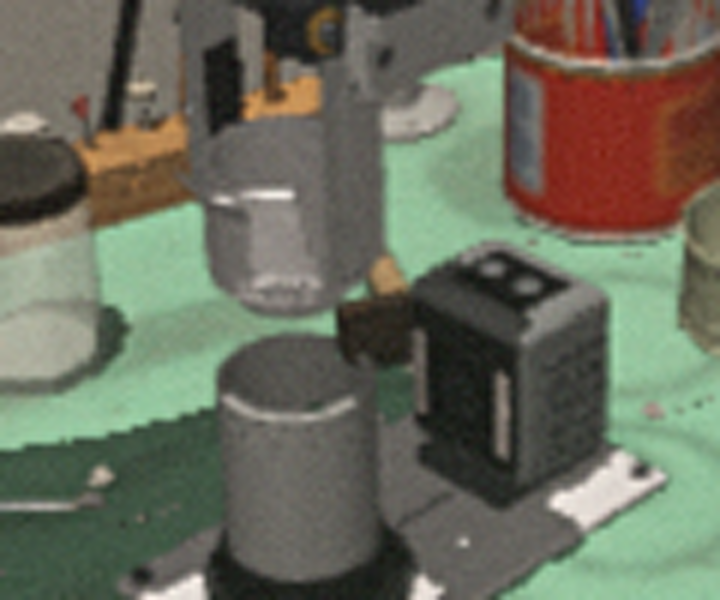

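View pics/p3.png

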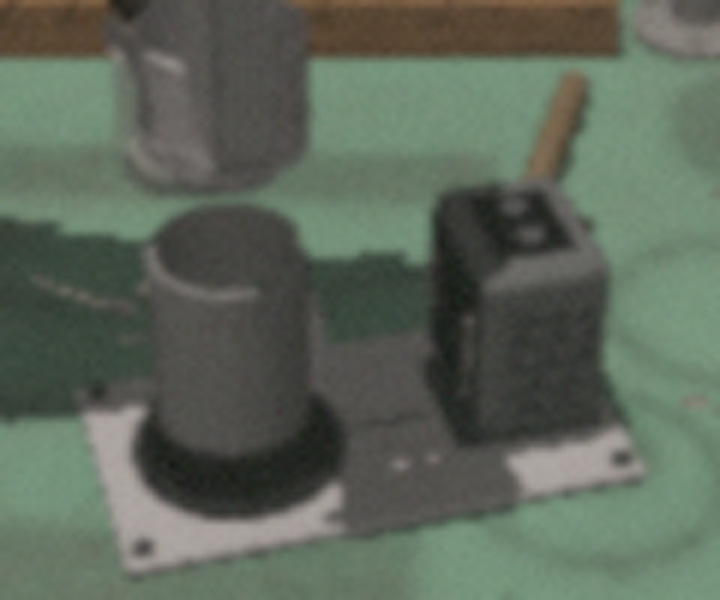

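```bash
python3 -m pendant '[[[0,0,1,0],[0,0,2,0],[0,0,2.6,0],[0,0,2.6,0],[0,0,2.6,0]]]'
cat > cmp.py <<'E'
from h import *
C={n:cams.camera(n) for n in ("scene","side")}; st=manip.read_state(); zc=st["eef_pos"][2]-25.7; print(st["eef_pos"].round(1),st["eef_rot"].round(3))
O={t:[(C[n],fill(mask(n,t)[0])) for n in C] for t in ("flask","collar")}
for i,n in enumerate(C):
    for t in O: overlay(C[n],[(O["flask"][i][1],(0,0,255)),(O["collar"][i][1],(0,255,0))],f"pics/cmp_{n}_{int(st['clock']*100)}.png",(250,370,150,250))
for t,z in (("flask",10.),("collar",zc)):
    v,e=fit4(O[t],t,(532,34.5,z,.294),(0,1)); print(t,v.round(2),round(e,3))
    for i,n in enumerate(C):
        v,e=fit4(O[t][i:i+1],t,(532,34.5,z,.294),(0,1)); print("  ",n,v.round(2),round(e,3))
print(int(st['clock']*100))
E
python3 cmp.py; python3 w.py q1 240,400,120,240
```

```text
clock: 27.5
eef_pos: [531.7, 34.6, 139.3]
eef_rot: [-3.142, 0.0, 0.294]
wrist_force: [-0.1, 0.0, -2.0]
finger_gap: 59.8
[531.9  34.6 139.7] [ 3.141 -0.     0.294]
flask [5.3317e+02 3.6080e+01 1.0000e+01 2.9000e-01] 0.225
   scene [5.3243e+02 3.7330e+01 1.0000e+01 2.9000e-01] 0.24
   side [5.3386e+02 3.4510e+01 1.0000e+01 2.9000e-01] 0.182
collar [5.3314e+02 3.1080e+01 1.1403e+02 2.9000e-01] 0.627
   scene [5.2829e+02 2.8710e+01 1.1403e+02 2.9000e-01] 0.394
   side [5.3379e+02 3.1120e+01 1.1403e+02 2.9000e-01] 0.762
2760
[600.9  55.8 310.6]
scale 5.0
27.85 [531.7  34.6 139.6] [ 3.1415e+00 -3.0000e-04  2.9380e-01] [ 0.2 -0.7 -1.1] 60.2
```

View pics/q1.png

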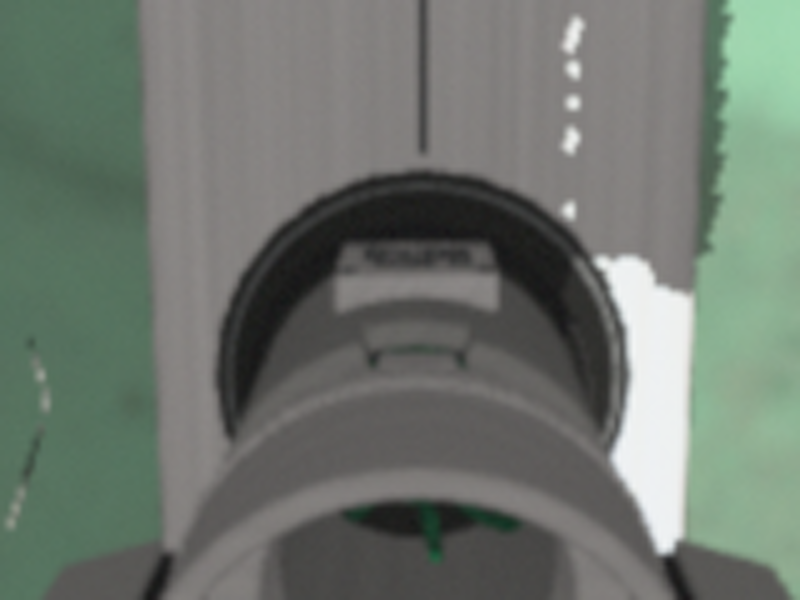

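Run:
```python
from h import *
c=cams.camera("wrist"); st=manip.read_state(); zc=st["eef_pos"][2]-25.7;print(st["eef_pos"].round(1))
u=np.array([np.cos(.294),np.sin(.294)]);F=np.array([532,34.6])
def row(r,z): 
    p=proj(c,np.r_[F+u*r,z])[0]; return ((p-np.array([240,120])+.5)*5-.5).round(1)
for n,r,z in (("pad edge",42,10),("base top edge",33.5,28),("plate top front",33.5,73),("plate top back",30,73),("plate bottom front",33.5,39),("notch bottom outer",30,92),("rim front outer",30,102),("rim inner",26,102),("lug bottom outer",30,zc+2),("lug bottom inner",26.4,zc+2),("shoulder outer",30,zc+10),("collar top outer",30,zc+56),("collar top inner",26.5,zc+56)): print(n,row(r,z))
f=c["frame"][165:205,300:345,::-1].astype(float); f=np.clip(f*2,0,255).astype(np.uint8)
cv2.imwrite("pics/q2.png",cv2.resize(f,None,fx=14,fy=14,interpolation=cv2.INTER_CUBIC))
```

```text
[531.7  34.6 139.6]
pad edge [419.4 167.4]
base top edge [419.4 223.8]
plate top front [419.7 263.1]
plate top back [419.7 285.3]
plate bottom front [419.5 232.2]
notch bottom outer [419.9 308.3]
rim front outer [420.  322.1]
rim inner [420.  350.4]
lug bottom outer [420.1 343.3]
lug bottom inner [420.1 370.4]
shoulder outer [420.2 356.9]
collar top outer [420.9 463. ]
collar top inner [420.9 497.9]
```

View pics/q2.png

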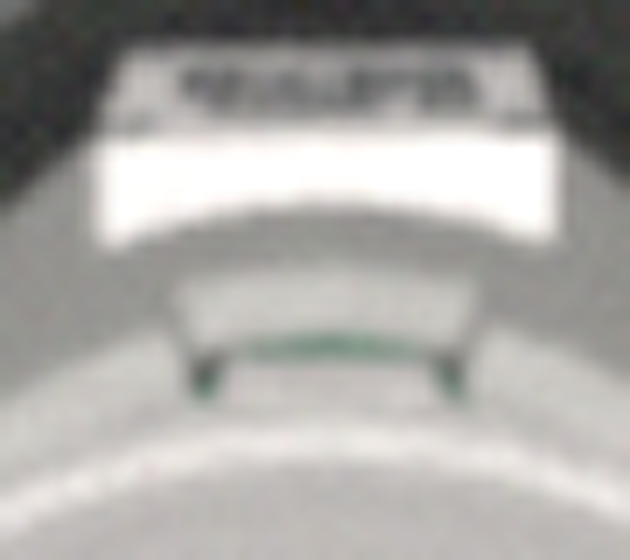

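```bash
ls pics/cmp*
```

```text
pics/cmp_scene_2760.png
pics/cmp_side_2760.png
```

View pics/cmp_side_2760.png

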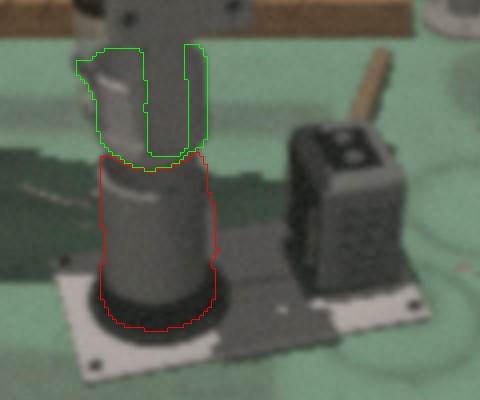

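View pics/cmp_scene_2760.png

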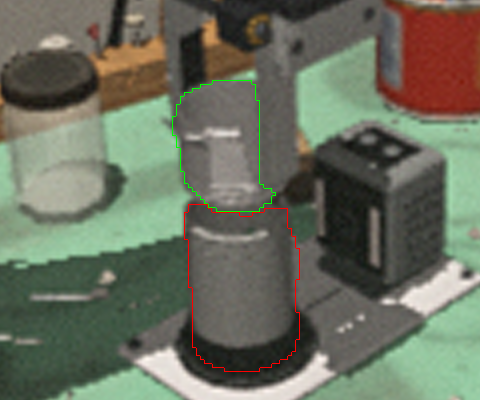

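```bash
python3 -m pendant '[[[-0.08,0,0.4,0],[-0.08,0,0.8,0],[-0.08,0,1.1,0],[-0.08,0,1.1,0]]]'; python3 -m pendant '[[[0,0,0.1,0],[0,0,0.3,0],[0,0,0.3,0]]]';  python3 w.py r1 290,360,150,210
```

```text
clock: 28.3
eef_pos: [530.6, 34.4, 127.8]
eef_rot: [-3.141, 0.001, 0.294]
wrist_force: [0.3, -0.1, -2.1]
finger_gap: 60.0
clock: 28.6
eef_pos: [530.8, 34.4, 125.2]
eef_rot: [-3.142, 0.0, 0.294]
wrist_force: [-0.0, 0.8, -1.3]
finger_gap: 59.8
[600.1  55.5 296.1]
scale 10.0
28.65 [530.8  34.4 125.4] [-3.1415e+00  2.0000e-04  2.9380e-01] [-0.3  1.1 -0.8] 60.0
```

View pics/r1.png

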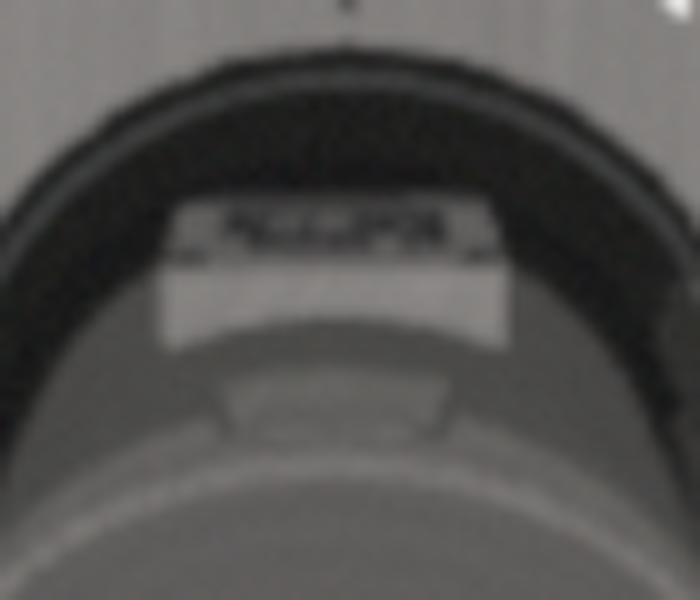

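```bash
python3 -m pendant '[[[0,0,0.1,0],[0,0,0.2,0],[0,0,0.3,0],[0,0,0.3,0]]]'; python3 w.py r2 290,360,150,210
```

```text
clock: 29.05
eef_pos: [530.8, 34.4, 122.3]
eef_rot: [-3.141, 0.0, 0.294]
wrist_force: [0.4, 0.5, -2.3]
finger_gap: 59.7
[600.1  55.5 293.2]
scale 10.0
29.1 [530.9  34.4 122.4] [-3.1416e+00  1.0000e-04  2.9380e-01] [-0.1  0.5 -1.9] 60.1
```

View pics/r2.png

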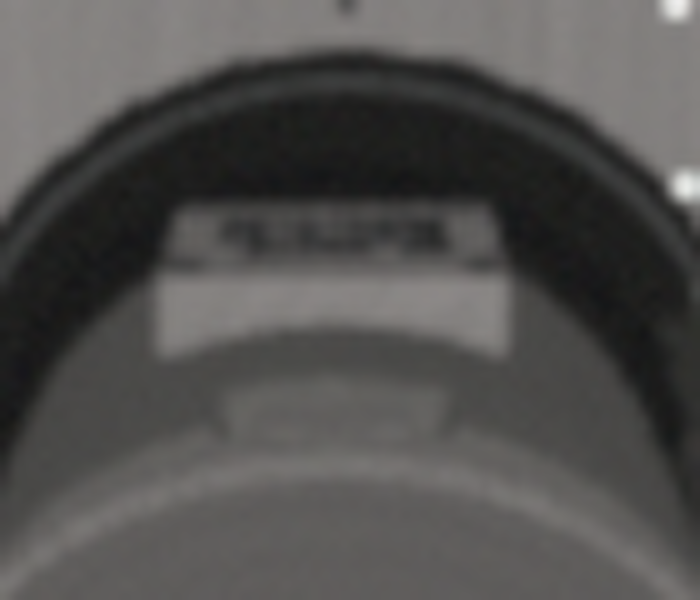

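```bash
python3 -m pendant '[[[0,0,0.1,0],[0,0,0.2,0],[0,0,0.3,0],[0,0,0.35,0]]]'; python3 -m pendant '[[[0,0,0.05,0],[0,0,0.1,0]]]';python3 -m pendant '[[[0,0,0.05,0],[0,0,0.05,0]]]'
```

```text
clock: 29.5
eef_pos: [530.9, 34.4, 118.8]
eef_rot: [-3.142, 0.0, 0.294]
wrist_force: [-1.0, -0.5, -2.3]
finger_gap: 59.7
clock: 29.7
eef_pos: [531.0, 34.4, 118.2]
eef_rot: [3.141, -0.0, 0.294]
wrist_force: [-2.6, -0.3, 5.0]
finger_gap: 60.3
clock: 29.9
eef_pos: [531.1, 34.4, 118.2]
eef_rot: [3.141, -0.001, 0.294]
wrist_force: [-2.1, 0.1, 7.6]
finger_gap: 59.7
```

```bash
python3 -m pendant '[[[0,0,0.05,0],[0,0,0.05,0]]]'; python3 -m pendant '[[[0,0,-0.1,0],[0,0,-0.1,0]]]'; python3 -m pendant '[[[0,0,0,0],[0,0,0,0],[0,0,0,0],[0,0,0,0],[0,0,0,0]]]' 1; python3 -m pendant '[[[0,0,-1,0],[0,0,-3,0],[0,0,-6,0],[0,0,-9,0],[0,0,-10,0]]]'; python3 -m pendant '[[[0,0,0,0],[0,0,0,0]]]'; python3 w.py s1; python3 w.py s2 260,380,140,240 scene; python3 w.py s3 250,370,150,250 side
```

```text
clock: 30.1
eef_pos: [531.2, 34.4, 118.2]
eef_rot: [3.141, -0.001, 0.294]
wrist_force: [-3.9, 0.9, 11.5]
finger_gap: 59.8
clock: 30.3
eef_pos: [531.1, 34.4, 118.2]
eef_rot: [3.141, -0.001, 0.294]
wrist_force: [-1.4, 0.2, 3.0]
finger_gap: 60.1
clock: 30.8
eef_pos: [530.9, 34.4, 117.9]
eef_rot: [3.142, 0.0, 0.294]
wrist_force: [1.2, -0.5, 0.2]
finger_gap: 93.3
clock: 31.3
eef_pos: [531.8, 34.4, 221.5]
eef_rot: [3.14, -0.005, 0.294]
wrist_force: [0.2, 0.1, 0.1]
finger_gap: 94.0
clock: 31.5
eef_pos: [530.5, 34.4, 216.8]
eef_rot: [-3.141, 0.001, 0.294]
wrist_force: [-0.6, 0.2, -0.4]
finger_gap: 94.0
[600.   55.5 387.6]
scale 1.25
31.55 [530.4  34.4 216.5] [-3.141e+00  2.100e-03  2.938e-01] [ 0.2  0.4 -0. ] 94.0
[ 217.  -699.   626.8]
scale 6.0
31.6 [530.4  34.4 216.5] [-3.1409e+00  2.2000e-03  2.9390e-01] [-0.1 -0.4  0.6] 94.3
[ 597.8 -639.4  588.4]
scale 6.0
31.65 [530.5  34.4 216.6] [-3.141e+00  2.000e-03  2.938e-01] [0.3 0.1 0. ] 93.8
```

View pics/s1.png

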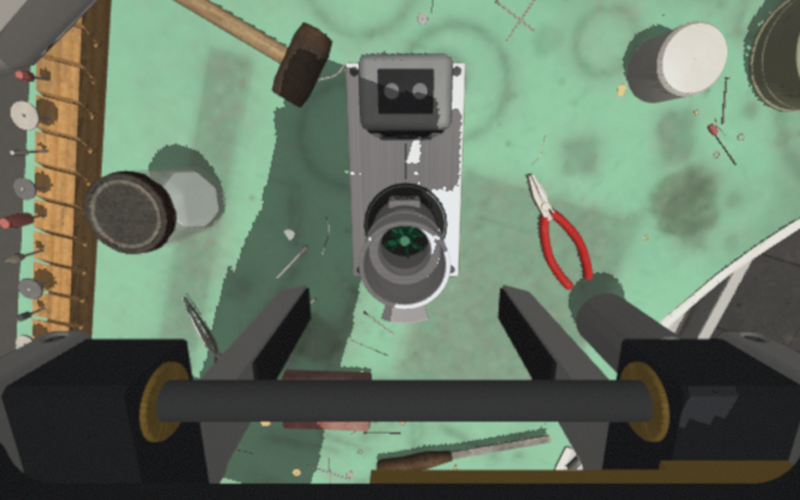

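View pics/s2.png

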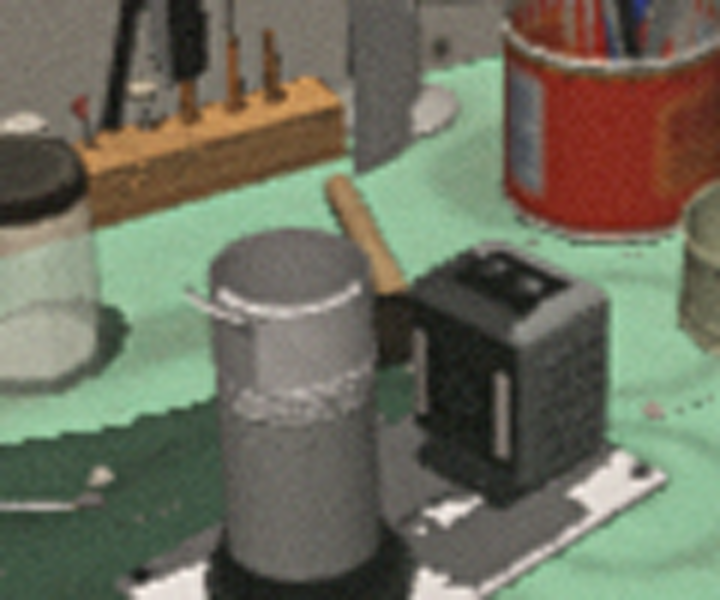

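View pics/s3.png

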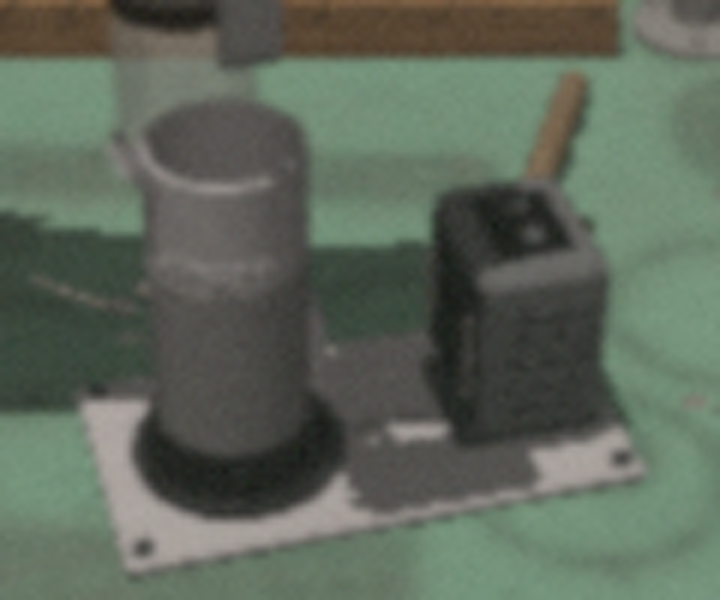

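```bash
python3 w.py t1 285,365,140,200
python3 - <<'E'
from h import *
C={n:cams.camera(n) for n in ("scene","side","wrist")}
r={n:models.regions_of(n,"collar") for n in C}; print({n:[round(x["score"],2) for x in r[n]] for n in r})
O=[(C[n],fill(r[n][0]["pixels"])) for n in ("scene","side")]
v,e=fit4(O,"collar",(532,34.5,92,.29),(0,1,2)); print("collar",v.round(2),round(e,3))
v,e=fit4([(C["wrist"],fill(r["wrist"][0]["pixels"]))],"collar",(532,34.5,92,.29),(0,1,3)); print("collar wrist",v.round(2),round(e,3))
S=SH["flask"]; rf={n:models.regions_of(n,"flask") for n in ("scene","side")}
O=[(C[n],fill(rf[n][0]["pixels"])) for n in rf]
v,e=fit4(O,"flask",(532,34.5,10,.29),(0,1)); print("flask",v.round(2),round(e,3))
E
```

```text
[600.1  55.5 387.4]
scale 10.0
31.7 [530.6  34.4 216.8] [-3.141e+00  1.800e-03  2.938e-01] [-0.2  0.1  0.1] 94.0
{'scene': [0.67], 'side': [0.82, 0.64], 'wrist': [0.81, 0.45]}
collar [5.3349e+02 4.0380e+01 8.7320e+01 2.9000e-01] 0.102
collar wrist [5.3018e+02 3.4220e+01 9.2000e+01 2.8000e-01] 0.032
flask [5.3115e+02 3.4460e+01 1.0000e+01 2.9000e-01] 0.457
```

View pics/t1.png

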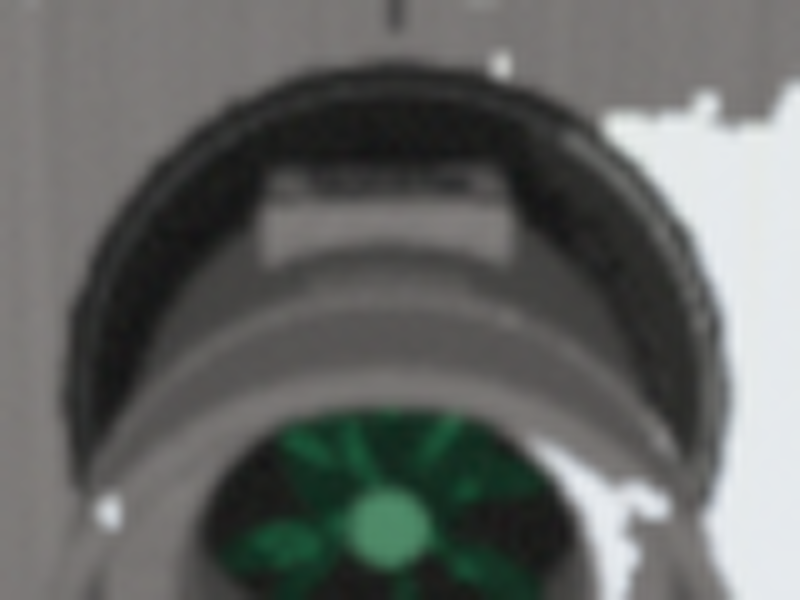

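```bash
python3 -c "
from cell import manip
print(manip.sign_off(), manip.read_state()['clock'])"
```

```text
the job is handed in; nothing more can be done
the job is handed in; nothing more can be done
```

The flask stands upright on the pad with its code plate facing the reader window. The filling collar is seated on top with its lug in the notch. I handed the job in at about 32 s, with the gripper open and about 100 mm above the release height.

**What I did:**
- I lifted the collar off the pad and stood it aside at about (431, −89) mm.
- I gripped the flask by its plain sides, turned it about 153°, and set it on the pad.
- I regripped the collar and lowered it onto the flask.

**Last checks:**
- **Flask position:** it is about 1 mm off the pad's middle, sideways across the reader axis. The plate's top edge looks parallel to the reader's front.
- **Collar seating:** it went past the height where the lug would rest on the rim (125.7 mm) without resistance. It stopped firmly at TCP z = 118.2 mm, against 117.7 mm computed for fully home.
- **Rim joint:** the last pictures show no gap where the collar meets the flask.
- **Forces:** the largest reported at the end of any move was about 18 N at the wrist, when setting the flask down.
- **Other items:** I did not touch them, and those visible in the last pictures look unmoved. I did not measure this.

**Checks that disagreed:**
- The last fits from the scene and side cameras, where the two parts overlap, came out poor. One put the collar's height at 87 mm, against 92 mm expected.
- Wrist-camera fits with free height came out up to 8 mm low throughout.

For both I relied on the contact height and the direct pictures instead.

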